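# Open the router lift's cover with a scraper and crank the cutter up to height

## Robot

A 6-joint arm with a two-finger parallel gripper is mounted at the origin on the work surface. World frame = base frame: x ahead of the robot, y to its left, z up, the work surface at z = 0. Lengths are in m, angles in rad, forces in N, time in s.
With the tool pointing down it reaches from about 0.35 to 0.775 m from the base axis. Payload 5.5 kg.
Tool frame: the origin (TCP) lies at the very end of the fingers, on their centre line; the grasp point (between the pads) lies 19 mm behind it; x points along the fingers, y is the direction in which the jaws open and shut, and the axes are right-handed (so a half turn about x gives the same grasp; the last joint's range is limited). The gripper opens to 85 mm and grips with 20 to 120 N. Pads are 22 mm wide; open, the fingers measure 114 mm over their backs; the gripper's body (76 mm by 85 mm) begins 54 mm behind the grasp point. The pads swing forward as they close: fully open they stand 13 mm farther back than shut.
Start: joints at [-1.326, 0.313, 0.046, 1.304, 0, 1.431], TCP at [0.216, -0.533, 0.231] pointing down, gripper open.
Joint ranges: [-2.76, 2.76], [-0.86, 1.69], [-1.03, 1.26], [-2.2, 2.34], [-1.47, 1.5], [-3.14, 3.14]. Speed limits (rad/s): [2.57, 2.57, 3.14, 3.14, 3.14, 3.14].

## Interface

Orientations are given as a unit quaternion [w, x, y, z].
In Python, from workcell import env gives the robot as it stands.
- The arm moves only by the tool servo_tool, never from a script. Its argument "increments" is a list of rows, each an object with "offset": the shift along the tool's x, y, z in cm, a list of three; "yaw": the turn about the tool's x in degrees. In form: [{"offset": [x, y, z], "yaw": yaw}, ...]. A call has exactly 8 rows; each row is the pose to reach, as a shift and turn from the pose commanded when the call began, along the tool's axes at that moment; what a row does not reach only later rows make up. A row lasts 1/10 s, in which the tool goes at most 50 mm and 8.59 degrees, less where a joint would pass 70% of its speed; a pose out of reach is approached as far as the arm can. A call with a gripper value outside its range is refused whole. "claw" is the opening, from 0 (shut) to 1 (fully open), set as the call begins (left out, the last holds). The fingers move at their own pace and stop on an object; "force" is the grip in N (left out, the last holds). Time passes only in rows, so rows that repeat a pose let the fingers close, or fill a call up. It gives the time, the measured TCP pose, the force and the opening at its end, in the units of the state.
- env.get_state(): the state, without advancing time (a new reading comes with each control period).
- env.read_camera(name): name is "side" or "top"; returns (picture, depth): 400x640x3 uint8, red, green, blue; 400x640 float32, m along the optical axis (not along the pixel's ray), 0 where there is no reading.
- env.camera_model(name): a dict with "vertical_fov" (degrees; the focal length in pixels is half the picture's height over the tangent of half this angle, whatever the lens; pixels are square), "cx", "cy" (the principal point, pixels), "world_from_camera" (4x4, takes a point from camera to world coordinates). Camera axes: x right, y up, looking along -z (the intrinsics and any distortion apply to the point x, -y, -z); pixel columns grow to the right and rows downward; lengths in m; the calibration is good to about 2 mm. A picture is of the moment at which its call begins. camera_model takes no time and is no camera call.
- env.hand_in(): hands the job in, once; it reports no verdict.
The state is a dict: "clock": time; "joint_pos": joint angles; "qvel": joint speeds; "tau": joint torques, N m; "tcp_pos": TCP position; "orientation": TCP orientation; "wrist_force": force on the tool from outside, world axes, zero at the start; "ft_torque": the same for the moment, N m; "finger_gap": finger opening in m.
Only numpy, scipy, OpenCV 4.12 (cv2) and the standard library are available. Lean on these libraries where they do the work, as an engineer would, in place of code of your own. Each camera call takes 0.05 s, during which the arm holds its last target.

## Task

Use the blade of the scraper, not the gripper itself, to lever up the yellow hinged cover of the router lift and leave it standing wide open, about upright or beyond, then lay the scraper down flat on the bench. With the cover open, turn the two-handled crank clockwise, changing grip to get past the dust pipe, for as many turns as it takes to bring the top of the copper cutter level with the top of the brass setting post. Leave the other things on the bench where they are.

Things in the scene. Friction and masses are not known exactly. Their poses are not given: they have to be found in the camera images.
- lift: router lift fixed to the bench: a blue housing with an aluminium deck, 220 (x) x 380 (y) x 70 high. Origin at the centre of its underside; -x is its front, facing the robot; +y is its left. Cover, cutter and post are on the left half of the deck, the crank and dust pipe on the right half. It stands in a different place and yaw each time.
- cover_plate: yellow steel cover plate, 135 long x 100 wide x 6 thick, hinged along its rear edge. Origin on the hinge line, at the middle of the width, at the level of the plate's underside; shut, the plate runs from there 135 towards the lift's -x; opening swings the front edge up and back, upright at 1.57 rad, stop at 1.75. The hinge is stiff: it stays where it is left, and needs about 2 N at the edge.
- cover_lip (a point): middle of the cover's front edge, on the plate's underside. Axes as the plate's. Shut, it is 12 above the deck, 82 above the bench. The plate rests on a collar; its front 35 overhang that collar: a free gap 12 high, 35 deep. In front of the edge lie 45 of bare deck, then the housing drops to the bench.
- cover_hinge (a point): middle of the cover's hinge line, fixed to the lift; axes as the lift's, the hinge line along y.
- crank (a joint): crank angle, rad, grows clockwise seen from above. One turn (6.283) clockwise raises the cutter by 24 mm; between 1 and 1.5 turns are needed. It starts anywhere between 0 and 1.6, turns on a vertical axis with some friction (about 4 N at the handle) and stays where it is left.
- crank_axis (a point): point on the crank's vertical axis, 60 above the deck (130 above the bench); fixed to the lift, axes as the lift's.
- crank_red (a point): middle of the crank's red handle, 137 above the bench, 62 out from the crank axis. The handle is an upright cylinder 24 across and 50 high, its top 162 above the bench, that spins freely on its pin. The steel arm under it has its top 107 above the bench.
- crank_black (a point): the same on the crank's black handle, on the opposite end of the arm.
- pipe_top (a point): centre of the top of the grey upright dust pipe, 40 across, 250 above the bench, standing on the deck 95 straight behind the crank axis. The handles pass in front of it with 3 to spare, but a gripper does not: a handle can be held only while it is more than about 55 degrees from the direction of the pipe, seen from the crank axis.
- cutter_top (a point): centre of the flat top of the copper-coloured router cutter, 26 across, that rises out of the deck under the cover (x about 65 in front of the hinge line). At the start it is 1 to 7 above the deck.
- post_top (a point): centre of the top of the brass setting post, 18 across, standing 31 to 37 above the deck on the far left edge, 73 to the left of the cutter. A different height each time. Stiff: leave it as it is.
- scraper: scraper lying flat, blade pointing away from the robot: dark wooden handle 110 long x 24 wide x 22 thick, brass ferrule, steel blade 40 wide x 3 thick at mid-thickness of the handle; 195 long in all. Origin on the underside; x towards the blade's edge, 115 ahead; the handle reaches from 80 behind to 30 ahead of the origin. It lies left or right of the lift.
- scraper_grip (a point): point in the handle directly above the scraper's origin, at half thickness (11 above the bench as it lies), near the centre of mass. Axes as the scraper's.
- scraper_edge (a point): middle of the blade's front edge, 115 ahead of scraper_grip along x.
- brush: bystander: bench brush with light wooden handle, 230 long, 28 high, lying left or right of the lift.
- wax_tin: bystander: green round tin, 86 across x 32 high, in front of the crank.
- walnut_blank: bystander: dark wooden block 200 x 50 x 36, behind the lift.
- oil_bottle: bystander: amber bottle, 60 across x 140 high, back left.
- varnish_jar: bystander: glass jar with brass cap, 72 across x 90 high, back right.
- hammer: bystander: hammer, lying at the right.
Mind the look-alikes: they are no part of the job. What is shaped like the scraper but pink or purple is not meant.

How it is judged:
By the outcome, as a careful person would: the job done as asked, in the order asked, and still so for the second after the job is handed in, with the robot touching nothing.
It also fails if it takes over 72 s, if anything falls off the work surface, if the arm or the gripper's body presses on something with over 40 N, if the wrist force passes 120 N, or if a joint passes its speed limit or range.

## Working session

There is one attempt and no reset: what is moved stays moved. The work goes in short steps, Python scripts to look and compute and a tool call to move; the robot and the scene stay as the last step left them, time stands still between calls to the robot, and variables do not carry over. Pictures are saved under pics/ and viewed, and the job is handed in when it is done.

Besides the shell and the picture viewer there is one more tool, called as a command line: name --argument value ..., lists and objects as JSON in quotes. servo_tool: Moves the arm, as the interface text tells. Its arguments: {"type":"object","properties":{"increments":{"type":"array","items":{"type":"object","properties":{"offset":{"type":"array","items":{"type":"number"}},"yaw":{"type":"number"}}}},"claw":{"type":"number"},"force":{"type":"number"}},"required":["increments"]}

```bash
ls; mkdir -p pics; python3 - <<'E'
from workcell import env
import cv2, numpy as np, json
print(env.get_state())
for n in ["side","top"]:
    p,d=env.read_camera(n); m=env.camera_model(n); print(n,m)
    cv2.imwrite(f"pics/{n}0.png",p[:,:,::-1]); np.savez(f"{n}0.npz",p=p,d=d)
E
```

```text
pics
{'clock': 0.0, 'joint_pos': array([-1.32559207e+00,  3.14036337e-01,  4.49754513e-02,  1.30360341e+00,
        1.04348437e-05,  1.43122914e+00]), 'qvel': array([ 0.00045181, -0.00023171, -0.00013788,  0.0004117 ,  0.00037716,
        0.0001099 ]), 'tau': array([-8.75963860e-05, -4.80626678e+01,  2.98532724e+01,  1.93779438e-02,
        8.33561870e-06,  8.36424050e-06]), 'tcp_pos': array([ 0.21571021, -0.53245035,  0.23038699]), 'orientation': array([-0.13453986, -0.6940298 , -0.13585926,  0.69409216]), 'wrist_force': array([ 0.01291393,  0.30572684, -0.41758388]), 'ft_torque': array([ 0.0228912 ,  0.03786204, -0.03731597]), 'finger_gap': 0.08514956528225923}
side {'vertical_fov': 42.12475191353404, 'cx': 314.526523392692, 'cy': 199.3673397188453, 'world_from_camera': array([[-0.85743863,  0.3469985 , -0.37998821, -0.19364532],
       [-0.51441132, -0.55874328,  0.65052821,  1.25010309],
       [ 0.01341645,  0.75325825,  0.65758802,  1.44317775],
       [ 0.        ,  0.        ,  0.        ,  1.        ]])}
top {'vertical_fov': 46.62071789273395, 'cx': 315.746624836702, 'cy': 195.71477878326328, 'world_from_camera': array([[ 1.88128640e-02,  9.94840174e-01, -9.96950587e-02,
         3.74254984e-01],
       [-9.99816247e-01,  1.90860788e-02,  1.78735939e-03,
         8.71116301e-04],
       [ 3.68092468e-03,  9.96431140e-02,  9.95016432e-01,
         1.59958934e+00],
       [ 0.00000000e+00,  0.00000000e+00,  0.00000000e+00,
         1.00000000e+00]])}
```

View pics/top0.png

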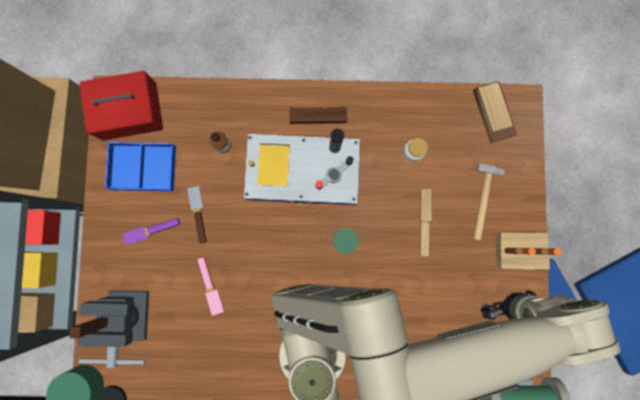

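View pics/side0.png

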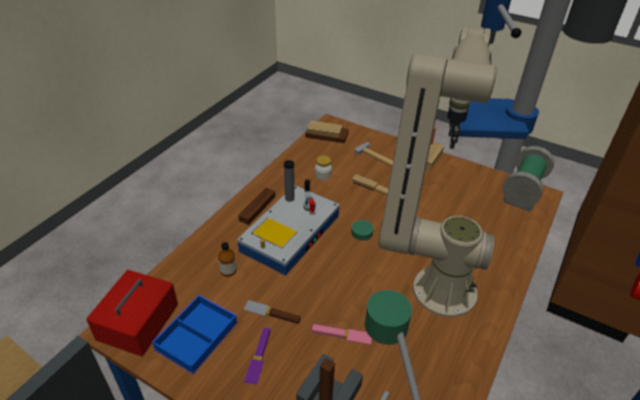

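```bash
cat > h.py <<'E'
import numpy as np, cv2
from workcell import env
def cam(n):
    m=env.camera_model(n); f=200/np.tan(np.radians(m["vertical_fov"]/2)); return f,m["cx"],m["cy"],np.array(m["world_from_camera"])
def ray(n,u,v):
    f,cx,cy,T=cam(n); d=T[:3,:3]@np.array([(u-cx)/f,-(v-cy)/f,-1.]); return T[:3,3],d
def onz(n,u,v,z):
    o,d=ray(n,u,v); return o+d*(z-o[2])/d[2]
def dep(n,u,v,D):
    o,d=ray(n,u,v); return o+d*D
def cloud(n,D):
    f,cx,cy,T=cam(n); v,u=np.mgrid[0:400,0:640]
    c=np.stack([(u-cx)/f,-(v-cy)/f,-np.ones_like(u,float)],-1)*D[...,None]
    return c@T[:3,:3].T+T[:3,3]
def proj(n,P):
    f,cx,cy,T=cam(n); c=T[:3,:3].T@(np.asarray(P)-T[:3,3]); return cx+f*c[0]/-c[2], cy-f*c[1]/-c[2]
def shot(n,tag):
    p,d=env.read_camera(n); np.savez(f"{n}{tag}.npz",p=p,d=d); cv2.imwrite(f"pics/{n}{tag}.png",p[:,:,::-1]); return p,d
def crop(p,x0,x1,y0,y1,s,name):
    cv2.imwrite(f"pics/{name}.png",cv2.resize(p[y0:y1,x0:x1,::-1],None,fx=s,fy=s,interpolation=cv2.INTER_CUBIC))
E
python3 - <<'E'
from h import *
p=np.load("top0.npz")["p"]; d=np.load("top0.npz")["d"]
crop(p,235,370,120,215,5.9,"lift_top"); crop(p,120,230,180,320,4,"scr_top")
q=np.load("side0.npz")["p"]; crop(q,230,350,150,275,4.6,"lift_side")
C=cloud("top",d)
for u,v in [(300,250),(255,195),(272,165),(318,185),(333,175),(349,160),(336,134),(346,240),(200,230),(195,198),(251,163)]: print(u,v,C[v,u].round(4))
C=cloud("side",np.load("side0.npz")["d"])
for u,v in [(272,233),(289,164),(330,300)]: print(u,v,C[v,u].round(4))
E
```

```text
300 250 [ 0.3467  0.0485 -0.0046]
255 195 [0.5258 0.199  0.0721]
272 165 [0.6245 0.1441 0.0883]
318 185 [ 0.5526 -0.0081  0.1572]
333 175 [ 0.5923 -0.0565  0.1082]
349 160 [ 0.6351 -0.1048  0.1498]
336 134 [ 0.6941 -0.058   0.2507]
346 240 [ 0.3836 -0.1066  0.0306]
200 230 [0.4081 0.3875 0.0236]
195 198 [0.5173 0.4116 0.0146]
251 163 [0.6266 0.2107 0.1078]
272 233 [0.6251 0.1547 0.0889]
289 164 [ 0.6823 -0.0533  0.2505]
330 300 [ 0.3233  0.2465 -0.0024]
```

```bash
python3 - <<'E'
import cv2
for n in ["lift_top","scr_top","lift_side"]: print(cv2.imread(f"pics/{n}.png").shape)
E
```

```text
(560, 796, 3)
(560, 440, 3)
(575, 552, 3)
```

View pics/lift_top.png

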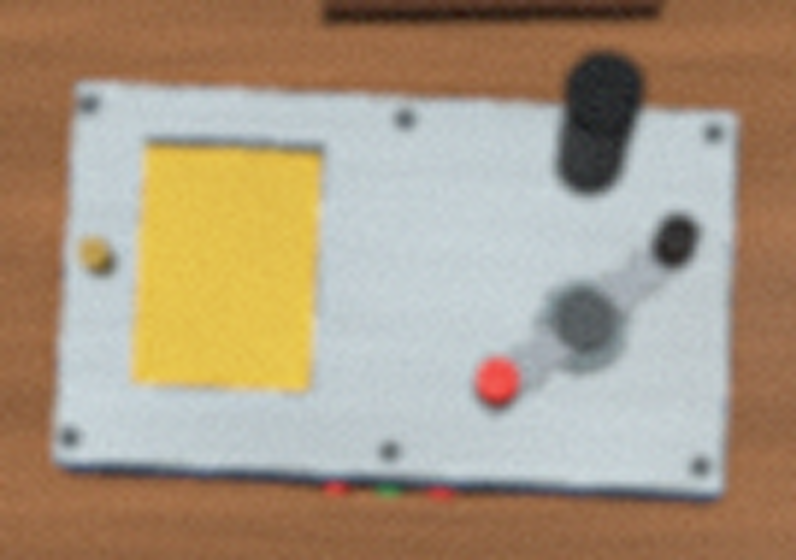

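View pics/scr_top.png

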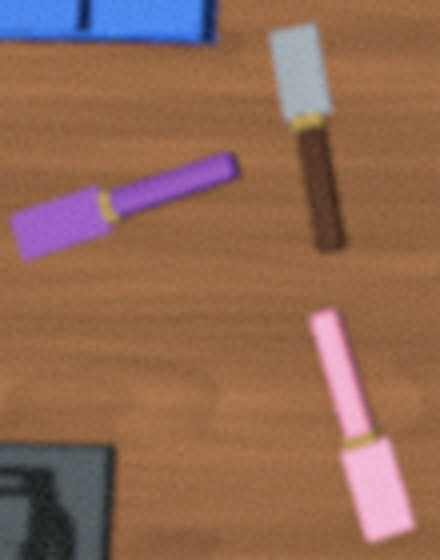

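View pics/lift_side.png

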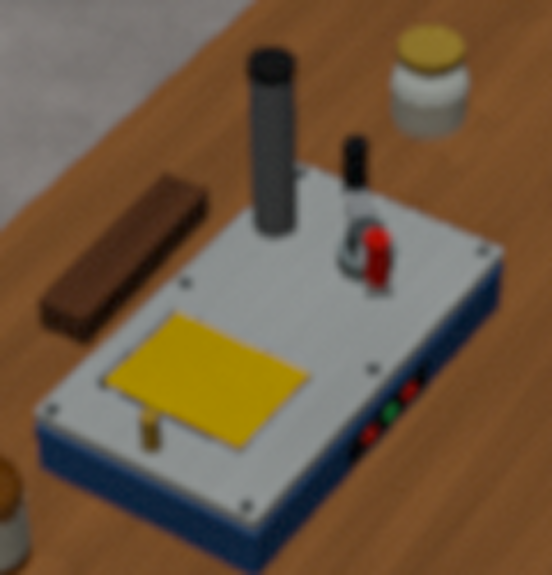

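```bash
python3 - <<'E'
from h import *
p=np.load("top0.npz")["p"]; d=np.load("top0.npz")["d"]; C=cloud("top",d)
hsv=cv2.cvtColor(p,cv2.COLOR_RGB2HSV)
def rect(mask,z,box,name):
    m=np.zeros(mask.shape,np.uint8); x0,x1,y0,y1=box; m[y0:y1,x0:x1]=mask[y0:y1,x0:x1]
    cs,_=cv2.findContours(m,cv2.RETR_EXTERNAL,cv2.CHAIN_APPROX_NONE); c=max(cs,key=cv2.contourArea)[:,0]
    f=np.zeros_like(m); cv2.drawContours(f,[c[:,None]],-1,1,-1); v,u=np.nonzero(f)
    P=np.array([onz("top",a,b,z)[:2] for a,b in zip(u,v)]).astype(np.float32)
    (cx,cy),(w,h),a=cv2.minAreaRect(P); cen=P.mean(0)
    mu=np.cov(P.T); ev,V=np.linalg.eigh(mu)
    ax=V[:,1]; print(name,"rect",round(cx,4),round(cy,4),round(w,4),round(h,4),round(a,2),"mean",cen.round(4),"long axis deg",np.degrees(np.arctan2(ax[1],ax[0])).round(2),"L",np.sqrt(12*ev[::-1]).round(4),"zmed",np.median(C[v,u,2]).round(4))
H,S,V=[hsv[...,i].astype(int) for i in range(3)]
rect(((H>18)&(H<35)&(S>130)&(V>120)).astype(np.uint8),.088,(250,300,135,195),"cover")
rect(((S<60)&(V>110)).astype(np.uint8),.07,(235,370,125,208),"deck")
rect(((S<60)&(V>100)).astype(np.uint8),.0125,(180,210,180,212),"blade")
print(hsv[225:228,196:206,:].tolist()[0], hsv[226,210])
rect(((V<85)).astype(np.uint8),.022,(185,215,205,250),"handle")
rect(((H<6)|(H>174)&(S>150)).astype(np.uint8)&(S>150),.162,(308,328,175,195),"red")
rect((V<70).astype(np.uint8),.162,(340,360,150,172),"black")
rect((V<70).astype(np.uint8),.25,(326,348,126,143),"pipe")
s=env.get_state(); 
from scipy.spatial.transform import Rotation as R
q=s["orientation"]; print(R.from_quat(np.r_[q[1:],q[0]]).as_matrix().round(3))
E
```

```text
cover rect 0.6259 0.1408 0.0946 0.1318 88.36 mean [0.6256 0.1409] long axis deg 177.82 L [0.132  0.0946] zmed 0.0889Traceback (most recent call last):
  File "<stdin>", line 14, in <module>
  File "<stdin>", line 8, in rect
  File "h.py", line 8, in onz
    o,d=ray(n,u,v); return o+d*(z-o[2])/d[2]
        ~~~^^^^^^^
  File "h.py", line 6, in ray
    f,cx,cy,T=cam(n); d=T[:3,:3]@np.array([(u-cx)/f,-(v-cy)/f,-1.]); return T[:3,3],d
              ~~~^^^
  File "h.py", line 4, in cam
    m=env.camera_model(n); f=200/np.tan(np.radians(m["vertical_fov"]/2)); return f,m["cx"],m["cy"],np.array(m["world_from_camera"])
ValueError: time passes only in moves, steps and waits
```

```bash
python3 - <<'E'
import re
s=open('h.py').read()
s=s.replace("def cam(n):","from functools import lru_cache\n@lru_cache\ndef cam(n):")
open('h.py','w').write(s)
E
cat > meas.py <<'E'
from h import *
p=np.load("top0.npz")["p"]; d=np.load("top0.npz")["d"]; C=cloud("top",d)
hsv=cv2.cvtColor(p,cv2.COLOR_RGB2HSV)
def rect(mask,z,box,name):
    m=np.zeros(mask.shape,np.uint8); x0,x1,y0,y1=box; m[y0:y1,x0:x1]=mask[y0:y1,x0:x1]
    cs,_=cv2.findContours(m,cv2.RETR_EXTERNAL,cv2.CHAIN_APPROX_NONE)
    if not cs: print(name,"none"); return
    c=max(cs,key=cv2.contourArea)[:,0]
    f=np.zeros_like(m); cv2.drawContours(f,[c[:,None]],-1,1,-1); v,u=np.nonzero(f)
    P=np.array([onz("top",a,b,z)[:2] for a,b in zip(u,v)]).astype(np.float32)
    (cx,cy),(w,h),a=cv2.minAreaRect(P); cen=P.mean(0)
    ev,V=np.linalg.eigh(np.cov(P.T)); ax=V[:,1]
    print(name,"rect",round(cx,4),round(cy,4),round(w,4),round(h,4),round(a,2),"mean",cen.round(4),"axis",np.degrees(np.arctan2(ax[1],ax[0])).round(2),"L",np.sqrt(12*ev[::-1]).round(4),"zmed",np.median(C[v,u,2]).round(4),"n",len(u))
H,S,V=[hsv[...,i].astype(int) for i in range(3)]
U=lambda b:b.astype(np.uint8)
rect(U((H>18)&(H<35)&(S>130)&(V>120)),.088,(250,300,135,195),"cover")
rect(U((S<60)&(V>110)),.07,(235,370,125,208),"deck")
rect(U((S<60)&(V>100)),.0125,(180,210,180,212),"blade")
print(hsv[225,194:208].tolist(), hsv[226,212])
rect(U(V<100),.022,(185,215,205,250),"handle")
rect(U(((H<6)|(H>174))&(S>150)),.162,(308,328,175,195),"red")
rect(U(V<70),.162,(340,360,150,172),"black")
rect(U(V<70),.25,(326,348,126,143),"pipe")
E
python3 meas.py; python3 - <<'E'
from h import *
s=env.get_state() 
from scipy.spatial.transform import Rotation as R
q=s["orientation"]; print(R.from_quat(np.r_[q[1:],q[0]]).as_matrix().round(3))
E
```

```text
cover rect 0.6259 0.1408 0.0946 0.1318 88.36 mean [0.6256 0.1409] axis 177.82 L [0.132  0.0946] zmed 0.0889 n 1138
deck rect 0.6185 0.0461 0.3796 0.222 88.44 mean [0.6167 0.048 ] axis 86.96 L [0.3791 0.2175] zmed 0.0722 n 7282
blade rect 0.5191 0.4136 0.0794 0.0427 12.01 mean [0.5196 0.4136] axis -167.28 L [0.078 0.043] zmed 0.0132 n 284
[[13, 143, 139], [13, 138, 124], [12, 134, 99], [10, 142, 88], [10, 126, 89], [10, 136, 92], [11, 143, 91], [11, 141, 87], [8, 124, 76], [13, 152, 84], [14, 147, 123], [13, 144, 136], [13, 144, 143], [13, 137, 141]] [ 12 147 142]
handle rect 0.4185 0.3881 0.1027 0.0247 12.72 mean [0.4185 0.3879] axis -167.47 L [0.103  0.0241] zmed 0.0216 n 214
red rect 0.5537 -0.0112 0.0157 0.0125 1.06 mean [ 0.5537 -0.0112] axis -179.11 L [0.0172 0.0143] zmed 0.1576 n 26
black rect 0.6297 -0.1039 0.0191 0.0126 0.64 mean [ 0.6304 -0.1041] axis 162.83 L [0.0208 0.0135] zmed 0.1555 n 29
pipe rect 0.6898 -0.0611 0.0393 0.0356 0.89 mean [ 0.6884 -0.0599] axis 162.55 L [0.0386 0.032 ] zmed 0.2502 n 143
[[-0.     0.375 -0.927]
 [ 0.002 -0.927 -0.375]
 [-1.    -0.002 -0.   ]]
```

```bash
cat >> h.py <<'E'
from scipy.spatial.transform import Rotation as Ro
import json
def plan(wps,state=None,z0=None):
    """wps: list of (x,y,z,angle of tool y in world deg) ; print offsets from current pose"""
    s=state or env.get_state(); q=s["orientation"]; R=Ro.from_quat(np.r_[q[1:],q[0]]).as_matrix()
    a0=np.degrees(np.arctan2(R[1,1],R[0,1])); t=np.array(s["tcp_pos"])
    print("clock",round(s["clock"],2),"tcp",t.round(4),"ang",round(a0,2),"gap",round(s["finger_gap"],4),"F",np.round(s["wrist_force"],1),"j",np.round(s["joint_pos"],2))
    for w in wps:
        o=R.T@(np.array(w[:3])-t)*100; y=-(w[3]-a0)
        print(json.dumps({"offset":[round(float(v),2) for v in o],"yaw":round(float(y),1)}))
E
python3 - <<'E'
from h import *
A=-67.99
p0=np.array([.2157,-.5325,.2304]);p1=np.array([.45,-.20,.23])
plan([tuple(p0+(p1-p0)*k/8)+(A+8.5*k,) for k in range(1,9)])
E
```

```text
clock 0.1 tcp [ 0.2157 -0.5325  0.2305] ang -67.95 gap 0.0855 F [ 0.5  0.  -0.8] j [-1.33  0.31  0.05  1.3   0.    1.43]
{"offset": [0.02, -2.76, -4.28], "yaw": -8.5}
{"offset": [0.03, -5.51, -8.55], "yaw": -17.0}
{"offset": [0.04, -8.26, -12.82], "yaw": -25.5}
{"offset": [0.05, -11.02, -17.1], "yaw": -34.0}
{"offset": [0.06, -13.77, -21.37], "yaw": -42.5}
{"offset": [0.07, -16.52, -25.65], "yaw": -51.0}
{"offset": [0.08, -19.27, -29.92], "yaw": -59.5}
{"offset": [0.09, -22.03, -34.2], "yaw": -68.0}
```

servo_tool --increments '[{"offset": [0, -2.8, -4.2], "yaw": -8.5}, {"offset": [0, -5.5, -8.5], "yaw": -17}, {"offset": [0, -8.3, -12.8], "yaw": -25.5}, {"offset": [0, -11, -17], "yaw": -34}, {"offset": [0, -13.8, -21.3], "yaw": -42.5}, {"offset": [0, -16.5, -25.6], "yaw": -51}, {"offset": [0, -19.3, -29.9], "yaw": -59.5}, {"offset": [0, -22, -34.2], "yaw": -68}]' --claw 1

```text
clock: 0.9
tcp_pos: [0.447, -0.2041, 0.2311]
orientation: [0.502, 0.498, 0.502, -0.498]
wrist_force: [0.8, -0.3, -0.8]
finger_gap: 0.0855
```

```bash
python3 - <<'E'
from h import *
p0=np.array([.45,-.20,.23]);p1=np.array([.50,.185,.23])
plan([tuple(p0+(p1-p0)*k/8)+(0+8.5*k,) for k in range(1,9)])
E
```

```text
clock 0.9 tcp [ 0.447  -0.2041  0.2311] ang 0.39 gap 0.0855 F [ 0.8 -0.3 -0.8] j [-0.59  0.15 -0.16  1.26 -0.    0.97]
{"offset": [0.11, 0.97, -5.22], "yaw": -8.1}
{"offset": [0.11, 1.62, -10.03], "yaw": -16.6}
{"offset": [0.11, 2.28, -14.84], "yaw": -25.1}
{"offset": [0.11, 2.94, -19.64], "yaw": -33.6}
{"offset": [0.11, 3.6, -24.45], "yaw": -42.1}
{"offset": [0.11, 4.25, -29.26], "yaw": -50.6}
{"offset": [0.11, 4.91, -34.07], "yaw": -59.1}
{"offset": [0.11, 5.57, -38.88], "yaw": -67.6}
```

servo_tool --increments '[{"offset": [0, 0.6, -4.8], "yaw": -8.5}, {"offset": [0, 1.3, -9.6], "yaw": -17}, {"offset": [0, 1.9, -14.4], "yaw": -25.5}, {"offset": [0, 2.5, -19.3], "yaw": -34}, {"offset": [0, 3.1, -24.1], "yaw": -42.5}, {"offset": [0, 3.7, -28.9], "yaw": -51}, {"offset": [0, 4.4, -33.7], "yaw": -59.5}, {"offset": [0, 5, -38.5], "yaw": -68}]'

```text
clock: 1.7
tcp_pos: [0.4957, 0.181, 0.231]
orientation: [0.695, 0.132, 0.695, -0.133]
wrist_force: [0.4, 0.0, 0.3]
finger_gap: 0.0857
```

```bash
python3 - <<'E'
from h import *
p0=np.array([.50,.185,.23]);p1=np.array([.446,.3955,.13])
plan([tuple(p0+(p1-p0)*k/6)+(min(68+8.5*k,102.6),) for k in range(1,7)])
E
```

```text
clock 1.7 tcp [0.4957 0.181  0.231 ] ang 68.41 gap 0.0857 F [0.4 0.  0.3] j [ 0.2   0.22 -0.08  1.27 -0.    0.57]
{"offset": [1.76, 3.46, -1.88], "yaw": -8.1}
{"offset": [3.43, 6.39, -4.01], "yaw": -16.6}
{"offset": [5.1, 9.33, -6.14], "yaw": -25.1}
{"offset": [6.76, 12.26, -8.26], "yaw": -33.6}
{"offset": [8.43, 15.19, -10.39], "yaw": -34.2}
{"offset": [10.09, 18.12, -12.52], "yaw": -34.2}
```

servo_tool --increments '[{"offset": [1.7, 3, -1.7], "yaw": -8.5}, {"offset": [3.4, 6, -3.8], "yaw": -17}, {"offset": [5, 9, -5.8], "yaw": -25.5}, {"offset": [6.7, 12, -8], "yaw": -34.2}, {"offset": [8.4, 15, -10], "yaw": -34.2}, {"offset": [10, 17.7, -12.2], "yaw": -34.2}, {"offset": [10, 17.7, -12.2], "yaw": -34.2}, {"offset": [10, 17.7, -12.2], "yaw": -34.2}]'

```text
clock: 2.5
tcp_pos: [0.448, 0.3888, 0.1302]
orientation: [0.702, -0.077, 0.704, 0.076]
wrist_force: [-0.5, -0.3, 0.6]
finger_gap: 0.0856
```

```bash
python3 - <<'E'
from h import *
plan([(.446,.3955,.003,102.6)])
p,d=shot("top","1"); crop(p,150,260,170,270,6,"t1")
E
```

```text
clock 2.5 tcp [0.448  0.3888 0.1302] ang 102.36 gap 0.0856 F [-0.5 -0.3  0.6] j [ 0.58  0.4  -0.09  1.09 -0.    0.36]
{"offset": [12.72, 0.71, -0.03], "yaw": -0.2}
```

View pics/t1.png

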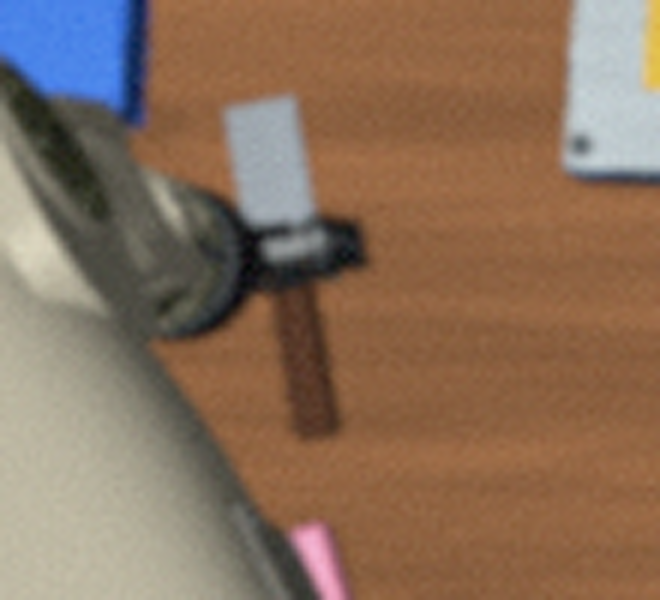

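servo_tool --increments '[{"offset": [4, 0.7, 0], "yaw": 0}, {"offset": [8, 0.7, 0], "yaw": 0}, {"offset": [11, 0.7, 0], "yaw": 0}, {"offset": [12.5, 0.7, 0], "yaw": 0}, {"offset": [12.5, 0.7, 0], "yaw": 0}, {"offset": [12.5, 0.7, 0], "yaw": 0}, {"offset": [12.5, 0.7, 0], "yaw": 0}, {"offset": [12.5, 0.7, 0], "yaw": 0}]'

```text
clock: 3.35
tcp_pos: [0.4489, 0.396, 0.008]
orientation: [0.704, -0.075, 0.702, 0.076]
wrist_force: [-0.5, -0.3, 0.3]
finger_gap: 0.0852
```

servo_tool --increments '[{"offset": [0.2, 0, 0], "yaw": 0}, {"offset": [0.2, 0, 0], "yaw": 0}, {"offset": [0.2, 0, 0], "yaw": 0}, {"offset": [0.2, 0, 0], "yaw": 0}, {"offset": [0.2, 0, 0], "yaw": 0}, {"offset": [0.2, 0, 0], "yaw": 0}, {"offset": [0.2, 0, 0], "yaw": 0}, {"offset": [0.2, 0, 0], "yaw": 0}]' --claw 0 --force 80

```text
clock: 4.15
tcp_pos: [0.4478, 0.3958, 0.0047]
orientation: [0.703, -0.075, 0.703, 0.076]
wrist_force: [-0.1, 0.2, 4.9]
finger_gap: 0.022
```

```bash
python3 - <<'E'
from h import *
plan([])
E
```

```text
clock 4.15 tcp [0.4478 0.3958 0.0047] ang 102.26 gap 0.022 F [-0.1  0.2  4.9] j [ 0.59  0.51 -0.24  0.82  0.    0.38]
```

```bash
python3 - <<'E'
from h import *
plan([(.4478,.3958,.09,102.3),(.425,.148,.14,88)])
E
```

```text
clock 4.15 tcp [0.4478 0.3958 0.0047] ang 102.26 gap 0.022 F [-0.1  0.2  4.9] j [ 0.59  0.51 -0.24  0.82  0.    0.38]
{"offset": [-8.53, 0.0, 0.0], "yaw": -0.0}
{"offset": [-13.55, -23.73, -7.48], "yaw": 14.3}
```

servo_tool --increments '[{"offset": [-3, 0, 0], "yaw": 0}, {"offset": [-7, 0, 0], "yaw": 0}, {"offset": [-10, -4, -1.3], "yaw": 2.5}, {"offset": [-12, -8, -2.5], "yaw": 5}, {"offset": [-13.5, -12, -3.8], "yaw": 7.5}, {"offset": [-13.5, -16, -5], "yaw": 10}, {"offset": [-13.5, -20, -6.3], "yaw": 12}, {"offset": [-13.5, -23.7, -7.5], "yaw": 14.3}]'

```text
clock: 4.95
tcp_pos: [0.4236, 0.1462, 0.1388]
orientation: [0.707, 0.013, 0.707, -0.013]
wrist_force: [1.0, -0.7, -1.2]
finger_gap: 0.0219
```

servo_tool --increments '[{"offset": [1, 0, 0], "yaw": 0}, {"offset": [2, 0, 0], "yaw": 0}, {"offset": [2, 0, 0], "yaw": 0}, {"offset": [2, 0, 0], "yaw": 0}, {"offset": [2, 0, 0], "yaw": 0}, {"offset": [2, 0, 0], "yaw": 0}, {"offset": [2, 0, 0], "yaw": 0}, {"offset": [2, 0, 0], "yaw": 0}]'

```text
clock: 5.75
tcp_pos: [0.4247, 0.1483, 0.1194]
orientation: [0.707, 0.012, 0.707, -0.013]
wrist_force: [-0.4, 0.0, -1.9]
finger_gap: 0.0222
```

```bash
python3 - <<'E'
from h import *
plan([])
p,d=shot("top","2"); crop(p,220,360,120,240,5,"t2")
q,e=shot("side","2"); crop(q,200,340,190,310,5,"s2")
np.set_printoptions(suppress=True)
C=cloud("top",d); np.save("C2.npy",C)
H=cv2.cvtColor(p,cv2.COLOR_RGB2HSV)
for v in range(192,222): print(v,[ (C[v,u]*1000).round(0).astype(int).tolist() for u in (266,270,274,278)])
E
```

```text
clock 5.75 tcp [0.4247 0.1483 0.1194] ang 87.98 gap 0.0222 F [-0.4  0.  -1.9] j [ 0.16  0.14 -0.46  0.97 -0.    0.19]
192 [[530, 156, 133], [531, 144, 130], [531, 131, 131], [537, 123, 72]]
193 [[527, 157, 127], [527, 144, 129], [528, 132, 127], [534, 124, 67]]
194 [[524, 157, 131], [374, 1, 1600], [524, 131, 132], [530, 123, 73]]
195 [[478, 111, 561], [521, 144, 129], [521, 131, 128], [528, 124, 64]]
196 [[475, 110, 565], [518, 144, 129], [518, 131, 130], [524, 123, 72]]
197 [[473, 110, 563], [515, 144, 130], [515, 131, 126], [521, 123, 64]]
198 [[469, 109, 578], [512, 144, 126], [512, 131, 126], [518, 123, 68]]
199 [[467, 108, 582], [508, 143, 132], [509, 131, 124], [515, 123, 64]]
200 [[464, 108, 585], [505, 143, 131], [506, 131, 127], [513, 124, 50]]
201 [[462, 107, 590], [502, 144, 127], [502, 131, 129], [513, 127, 9]]
202 [[460, 108, 587], [472, 113, 439], [499, 131, 124], [510, 128, -1]]
203 [[457, 107, 593], [470, 113, 443], [496, 131, 127], [507, 128, -1]]
204 [[455, 107, 596], [467, 112, 445], [492, 130, 136], [503, 128, -1]]
205 [[453, 107, 596], [457, 103, 545], [489, 130
[... 458 characters left out ...]
[436, 104, 612], [439, 99, 579], [467, 130, 128], [476, 127, -4]]
213 [[434, 105, 609], [436, 99, 581], [463, 129, 137], [473, 128, -6]]
214 [[432, 104, 614], [434, 98, 587], [461, 130, 126], [469, 127, -2]]
215 [[430, 104, 616], [432, 98, 583], [465, 141, -2], [466, 127, -8]]
216 [[428, 104, 610], [429, 98, 587], [447, 118, 258], [462, 127, 1]]
217 [[426, 104, 615], [427, 98, 588], [443, 115, 296], [458, 127, 1]]
218 [[423, 104, 616], [425, 98, 587], [440, 115, 295], [455, 127, 1]]
219 [[421, 104, 614], [422, 97, 593], [436, 112, 325], [451, 126, 0]]
220 [[419, 103, 619], [420, 97, 591], [433, 112, 326], [448, 127, -3]]
221 [[417, 103, 615], [418, 97, 591], [429, 110, 341], [437, 112, 180]]
```

View pics/t2.png

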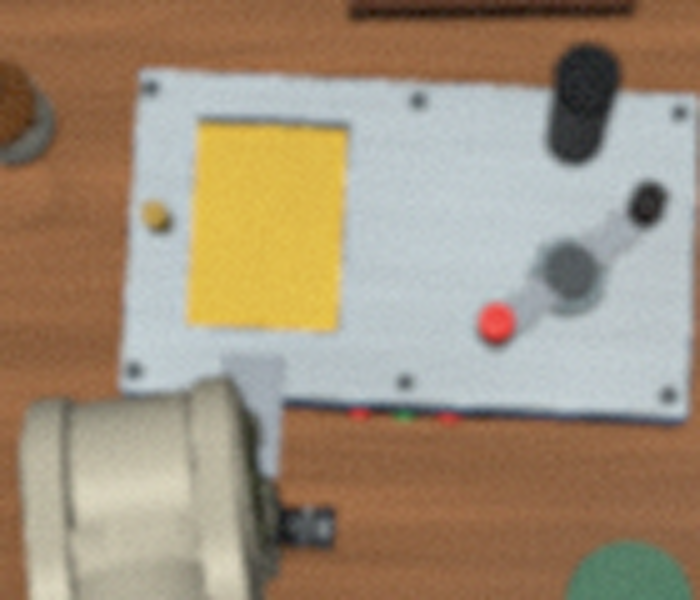

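View pics/s2.png

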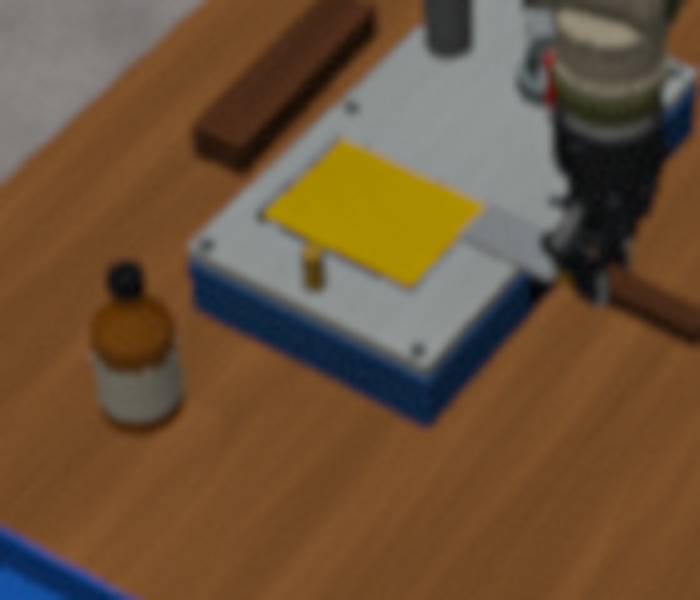

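servo_tool --increments '[{"offset": [2, 0, 0], "yaw": 0}, {"offset": [4, 0, 0], "yaw": 0}, {"offset": [4.9, 0, 0], "yaw": 0}, {"offset": [4.9, 0, 0], "yaw": 0}, {"offset": [4.9, 0, 0], "yaw": 0}, {"offset": [4.9, 0, 1], "yaw": 0}, {"offset": [4.9, 0, 1], "yaw": 0}, {"offset": [4.9, 0, 1], "yaw": 0}]'

```text
clock: 6.65
tcp_pos: [0.4356, 0.1477, 0.0709]
orientation: [0.708, 0.013, 0.706, -0.013]
wrist_force: [-0.3, 0.4, -0.8]
finger_gap: 0.022
```

```bash
python3 - <<'E'
from h import *
plan([])
p,d=shot("top","3")
C=cloud("top",d); 
for v in range(180,200): print(v,[ (C[v,u]*1000).round(0).astype(int).tolist() for u in (260,272,274,276)])
q,e=shot("side","3"); crop(q,250,340,200,280,8,"s3")
E
```

```text
clock 6.65 tcp [0.4356 0.1477 0.0709] ang 87.93 gap 0.022 F [-0.3  0.4 -0.8] j [ 0.15  0.21 -0.51  0.85 -0.    0.19]
180 [[574, 182, 88], [575, 143, 89], [575, 136, 88], [576, 130, 83]]
181 [[570, 182, 91], [572, 143, 88], [571, 136, 90], [374, 1, 1600]]
182 [[566, 181, 95], [568, 142, 90], [568, 136, 90], [568, 129, 93]]
183 [[564, 182, 89], [565, 143, 86], [564, 135, 94], [565, 129, 90]]
184 [[561, 182, 87], [562, 143, 83], [562, 136, 87], [561, 129, 94]]
185 [[560, 184, 69], [559, 143, 82], [558, 135, 94], [558, 129, 93]]
186 [[557, 184, 68], [558, 144, 67], [557, 137, 71], [558, 131, 68]]
187 [[552, 183, 75], [553, 143, 75], [554, 137, 68], [554, 131, 67]]
188 [[550, 184, 69], [551, 144, 69], [551, 138, 64], [551, 131, 69]]
189 [[546, 183, 72], [546, 143, 76], [546, 136, 79], [546, 130, 79]]
190 [[543, 183, 71], [543, 143, 79], [543, 136, 80], [543, 129, 83]]
191 [[539, 183, 75], [539, 142, 82], [539, 136, 81], [540, 130, 74]]
192 [[536, 183, 70], [535, 142, 87], [536, 136, 79], [536, 129, 81]]
193 [[533, 183, 70], [533, 143, 74], [532, 135, 84], [534, 130, 70]]
194 [[529, 182, 74], [530, 143, 76], [530, 136, 77], [529, 129, 83]]
195 [[481, 129, 522], [526, 142, 80], [526, 136, 79], [526, 128, 85]]
196 [[478, 128, 529], [523, 142, 78], [523, 135, 80], [523, 129, 81]]
197 [[475, 127, 539], [519, 142, 81], [520, 136, 76], [520, 129, 75]]
198 [[473, 127, 540], [516, 142, 77], [517, 136, 75], [517, 129, 79]]
199 [[470, 126, 541], [513, 141, 83], [513, 135, 81], [374, 1, 1600]]
```

View pics/s3.png

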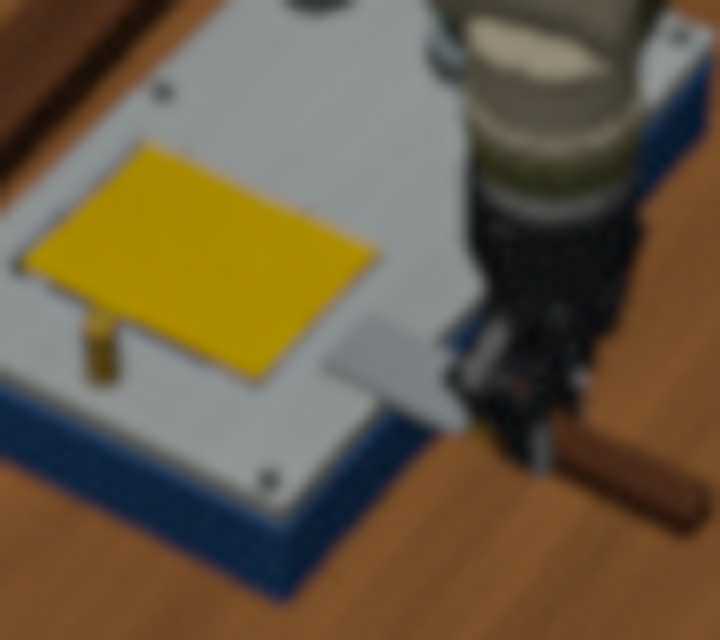

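servo_tool --increments '[{"offset": [0.1, 0, 0], "yaw": 0}, {"offset": [0.1, 0, 0.8], "yaw": 0}, {"offset": [0.1, 0, 1.6], "yaw": 0}, {"offset": [0.1, 0, 2.4], "yaw": 0}, {"offset": [0.1, 0, 3.2], "yaw": 0}, {"offset": [0.1, 0, 3.7], "yaw": 0}, {"offset": [0.1, 0, 3.7], "yaw": 0}, {"offset": [0.1, 0, 3.7], "yaw": 0}]'

```text
clock: 7.55
tcp_pos: [0.4713, 0.1463, 0.0691]
orientation: [0.707, 0.013, 0.707, -0.013]
wrist_force: [0.3, 0.0, -0.9]
finger_gap: 0.0222
```

```bash
python3 - <<'E'
from h import *
plan([])
p,d=shot("top","4");crop(p,230,320,120,220,6,"t4")
q,e=shot("side","4"); crop(q,250,340,200,280,8,"s4")
E
```

```text
clock 7.55 tcp [0.4713 0.1463 0.0691] ang 87.94 gap 0.0222 F [ 0.3  0.  -0.9] j [ 0.14  0.27 -0.43  0.87 -0.    0.17]
```

View pics/s4.png

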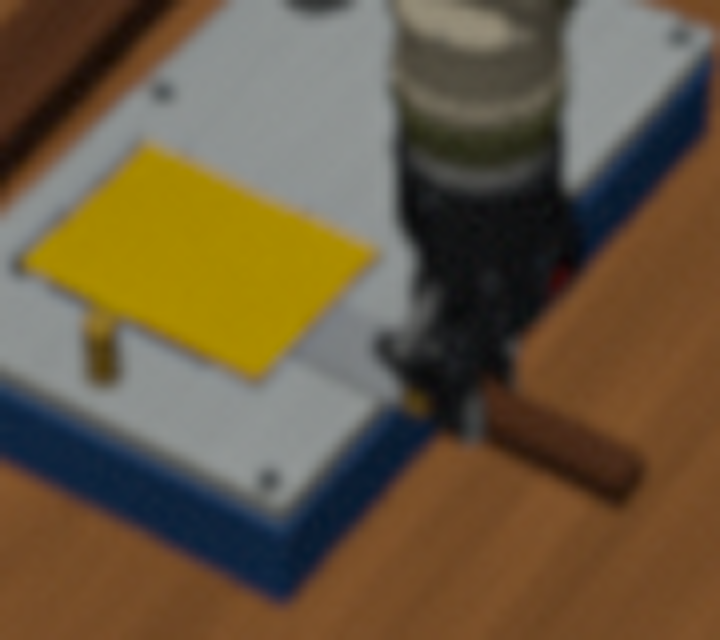

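servo_tool --increments '[{"offset": [-1.7, 0, 0.3], "yaw": 0}, {"offset": [-2.8, 0, 0.4], "yaw": 0}, {"offset": [-3.9, 0, 0.7], "yaw": 0}, {"offset": [-4.9, 0, 1.1], "yaw": 0}, {"offset": [-5.9, 0, 1.6], "yaw": 0}, {"offset": [-6.8, 0, 2.2], "yaw": 0}, {"offset": [-7.7, 0, 2.9], "yaw": 0}, {"offset": [-8.5, 0, 3.7], "yaw": 0}]'

```text
clock: 8.45
tcp_pos: [0.5093, 0.1451, 0.1552]
orientation: [0.707, 0.013, 0.707, -0.013]
wrist_force: [-1.6, 0.6, -2.0]
finger_gap: 0.0222
```

```bash
python3 - <<'E'
from h import *
plan([])
q,e=shot("side","5"); crop(q,250,340,180,280,6,"s5")
E
```

```text
clock 8.45 tcp [0.5093 0.1451 0.1552] ang 87.96 gap 0.0222 F [-1.6  0.6 -2. ] j [ 0.13  0.26 -0.22  1.09  0.    0.16]
```

View pics/s5.png

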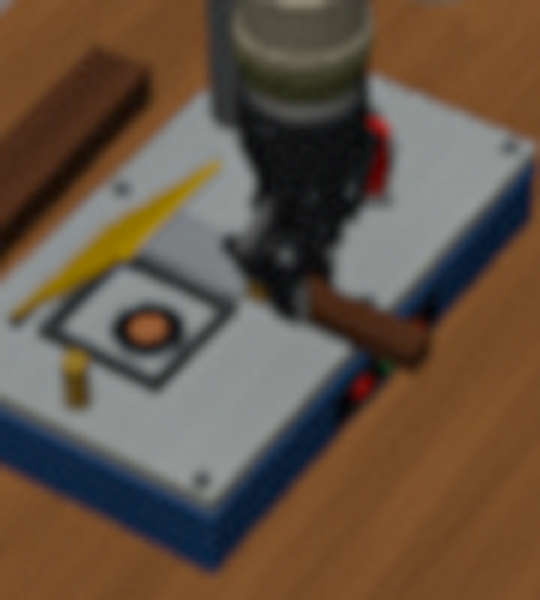

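Cover is lifting on the blade. Continue the arc.

servo_tool --increments '[{"offset": [-0.7, 0, 0.9], "yaw": 0}, {"offset": [-1.3, 0, 1.8], "yaw": 0}, {"offset": [-1.8, 0, 2.8], "yaw": 0}, {"offset": [-2.2, 0, 3.9], "yaw": 0}, {"offset": [-2.5, 0, 4.9], "yaw": 0}, {"offset": [-2.7, 0, 6], "yaw": 0}, {"offset": [-2.7, 0, 7.2], "yaw": 0}, {"offset": [-2.7, 0, 8.3], "yaw": 0}]'

```text
clock: 9.3
tcp_pos: [0.5926, 0.1422, 0.1816]
orientation: [0.707, 0.013, 0.707, -0.012]
wrist_force: [-1.3, -0.2, -1.2]
finger_gap: 0.0221
```

```bash
python3 - <<'E'
from h import *
plan([])
q,e=shot("side","6"); crop(q,230,350,150,280,4,"s6")
p,d=shot("top","6"); crop(p,235,355,110,220,5,"t6")
m=cv2.inRange(cv2.cvtColor(q,cv2.COLOR_RGB2HSV),(18,130,60),(35,255,255)); m[:, :230]=0;m[:,330:]=0;m[:170]=0;m[270:]=0
P=cloud("side",e)[m>0]; P=P[(P[:,2]>.1)&(P[:,2]<.3)]; print(len(P),P.min(0),P.max(0))
A=np.polyfit(P[:,2],P[:,0],1); print("dx/dz",A, "angle deg", 90+np.degrees(np.arctan(A[0])))
E
```

```text
clock 9.3 tcp [0.5926 0.1422 0.1816] ang 87.96 gap 0.0221 F [-1.3 -0.2 -1.2] j [0.1  0.4  0.04 1.22 0.   0.14]
411 [0.61237366 0.0884613  0.100199  ] [0.713157   0.22764802 0.22225425]
dx/dz [0.1880857  0.66703694] angle deg 100.65207021161643
```

View pics/s6.png

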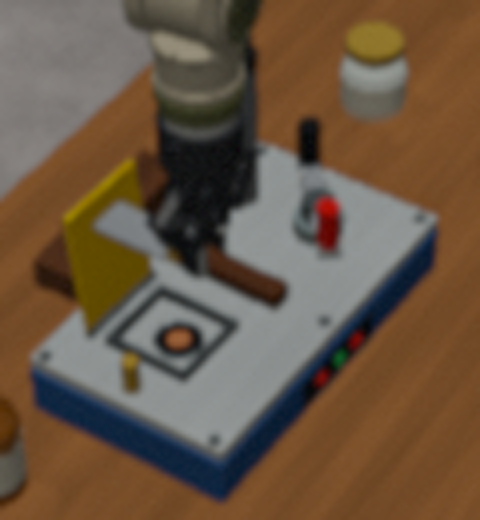

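View pics/t6.png

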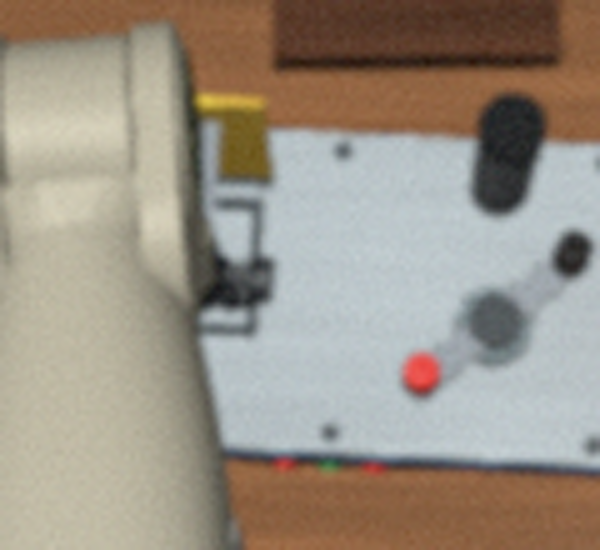

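```bash
python3 - <<'E'
from h import *
plan([(.46,.147,.181,88),(.4478,.3958,.18,102.3),(.4478,.3958,.03,102.3)])
E
```

```text
clock 9.4 tcp [0.5934 0.1419 0.1813] ang 87.92 gap 0.022 F [-0.2 -0.1 -0.3] j [ 0.1   0.4   0.04  1.22 -0.    0.14]
{"offset": [0.0, 0.03, -13.35], "yaw": -0.1}
{"offset": [0.1, 24.84, -15.47], "yaw": -14.4}
{"offset": [15.1, 24.84, -15.5], "yaw": -14.4}
```

servo_tool --increments '[{"offset": [0, 0, -4], "yaw": 0}, {"offset": [0, 0, -8.5], "yaw": 0}, {"offset": [0, 0, -13], "yaw": 0}, {"offset": [0, 4.5, -14], "yaw": -3}, {"offset": [0, 9.4, -14.5], "yaw": -6}, {"offset": [0, 14.3, -15], "yaw": -9}, {"offset": [0, 19.2, -15.5], "yaw": -12}, {"offset": [0, 24, -15.5], "yaw": -14.4}]'

```text
clock: 10.2
tcp_pos: [0.4445, 0.3895, 0.182]
orientation: [0.703, -0.077, 0.702, 0.077]
wrist_force: [1.2, -1.3, -0.4]
finger_gap: 0.0218
```

servo_tool --increments '[{"offset": [4, 0.8, 0], "yaw": 0}, {"offset": [8, 0.8, 0], "yaw": 0}, {"offset": [12, 0.8, 0], "yaw": 0}, {"offset": [15, 0.8, 0], "yaw": 0}, {"offset": [16.5, 0.8, 0], "yaw": 0}, {"offset": [16.5, 0.8, 0], "yaw": 0}, {"offset": [16.5, 0.8, 0], "yaw": 0}, {"offset": [16.5, 0.8, 0], "yaw": 0}]'

```text
clock: 11.0
tcp_pos: [0.4447, 0.396, 0.018]
orientation: [0.704, -0.076, 0.702, 0.076]
wrist_force: [0.5, -0.2, -1.2]
finger_gap: 0.0219
```

```bash
python3 - <<'E'
from h import *
plan([(.4478,.3958,.0052,102.3)])
E
```

```text
clock 11.0 tcp [0.4447 0.396  0.018 ] ang 102.34 gap 0.0219 F [ 0.5 -0.2 -1.2] j [ 0.59  0.49 -0.23  0.84 -0.    0.38]
{"offset": [1.28, -0.09, 0.3], "yaw": 0.0}
```

servo_tool --increments '[{"offset": [0.5, 0, 0], "yaw": 0}, {"offset": [0.9, 0, 0], "yaw": 0}, {"offset": [1.2, 0, 0], "yaw": 0}, {"offset": [1.3, 0, 0], "yaw": 0}, {"offset": [1.3, 0, 0], "yaw": 0}, {"offset": [1.3, 0, 0], "yaw": 0}, {"offset": [1.3, 0, 0], "yaw": 0}, {"offset": [1.3, 0, 0], "yaw": 0}]'

```text
clock: 11.8
tcp_pos: [0.4436, 0.3953, 0.0046]
orientation: [0.703, -0.076, 0.703, 0.076]
wrist_force: [-2.6, -1.7, 8.6]
finger_gap: 0.022
```

servo_tool --increments '[{"offset": [0, 0, 0], "yaw": 0}, {"offset": [0, 0, 0], "yaw": 0}, {"offset": [0, 0, 0], "yaw": 0}, {"offset": [0, 0, 0], "yaw": 0}, {"offset": [0, 0, 0], "yaw": 0}, {"offset": [-2, 0, 0], "yaw": 0}, {"offset": [-6, 0, 0], "yaw": 0}, {"offset": [-10, 0, 0], "yaw": 0}]' --claw 1

```text
clock: 12.6
tcp_pos: [0.4426, 0.3947, 0.1033]
orientation: [0.702, -0.076, 0.704, 0.076]
wrist_force: [1.3, -0.3, -0.2]
finger_gap: 0.0853
```

```bash
python3 - <<'E'
from h import *
plan([])
q,e=shot("side","7"); 
p,d=shot("top","7"); crop(p,150,370,110,260,3.6,"t7"); crop(q,230,350,150,330,3.2,"s7")
C=cloud("top",d); print((C[185:215:3,195]*1000).round())
E
```

```text
clock 12.6 tcp [0.4426 0.3947 0.1033] ang 102.34 gap 0.0853 F [ 1.3 -0.3 -0.2] j [ 0.59  0.42 -0.13  1.03 -0.    0.38]
[[564. 417.   1.]
 [551. 412.  18.]
 [542. 414.  11.]
 [531. 411.  19.]
 [521. 412.  15.]
 [511. 412.  11.]
 [500. 412.  11.]
 [491. 413.   4.]
 [468. 364. 194.]
 [456. 354. 228.]]
```

View pics/t7.png

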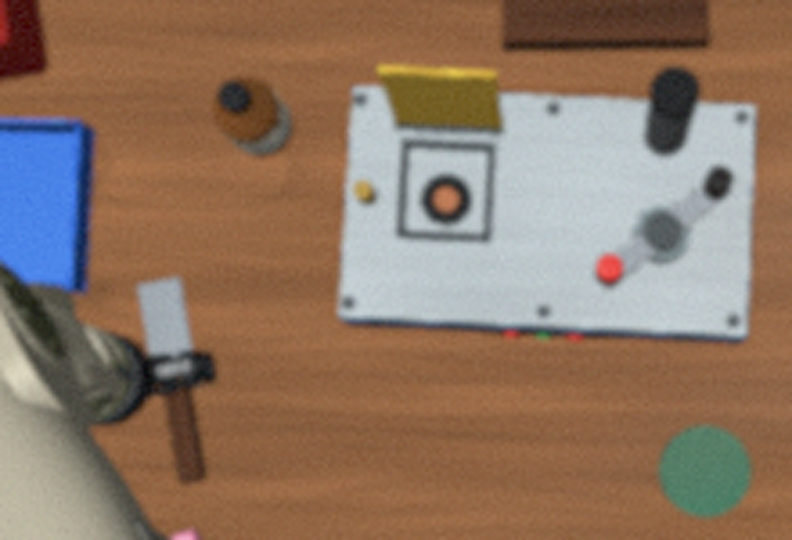

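View pics/s7.png

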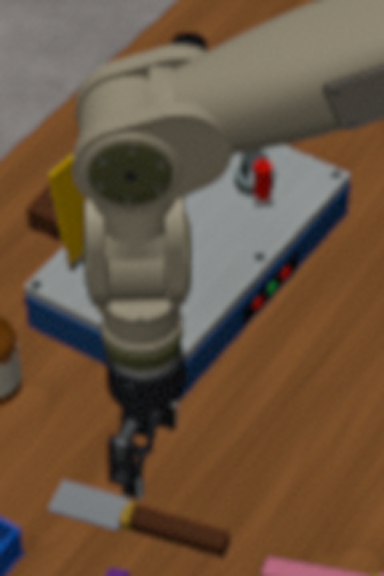

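```bash
cat > hz.py <<'E'
from h import *
def zs(cam="top",n=6,boxes=None,save=None):
    D=[]; 
    for i in range(n):
        p,d=env.read_camera(cam); D.append(np.where((d>0.3)&(d<3),d,np.nan)); 
    D=np.array(D); sd=np.nanstd(D,0); M=np.nanmedian(D,0); 
    if save: np.savez(save,M=M,p=p)
    return p,M,sd
E
python3 - <<'E'
from hz import *
p,M,sd=zs(save="avg1.npz",n=8)
C=cloud("top",M)*1000
print("sd",np.nanmedian(sd)*1000)
print(C[160:171,267:281,2].round(0).astype(int)); print(C[157:169,246:258,2].round(0).astype(int))
hsv=cv2.cvtColor(p,cv2.COLOR_RGB2HSV); print(hsv[165,270:279].tolist(),hsv[163,247:256].tolist())
E
```

```text
sd 3.6332405
[[71 73 69 71 73 72 71 70 72 74 72 72 71 70]
 [73 73 74 71 71 73 72 72 75 72 72 69 72 70]
 [71 72 74 73 71 77 76 75 71 71 72 73 73 71]
 [71 73 71 71 74 72 74 73 74 72 73 74 74 73]
 [73 71 73 73 73 75 70 74 75 72 71 73 70 70]
 [73 73 74 72 72 74 74 73 72 74 70 71 70 71]
 [72 70 71 72 73 74 73 74 75 73 73 73 71 66]
 [71 71 70 70 73 72 73 72 72 73 69 72 73 74]
 [75 71 70 72 72 71 72 72 72 73 73 71 75 70]
 [71 73 73 69 73 70 72 72 70 72 71 73 72 70]
 [72 73 73 70 73 74 70 71 69 73 70 71 70 72]]
[[ 67  69  70  69  73  73  70  69  73  71  69  70]
 [ 72  70  71  69  70  71  71  70  70  73  73  70]
 [ 69  69  71  72  71  70  72  70  73  69  68  71]
 [ 67  69  72 107 107 110  71  70  70  71  69  73]
 [ 70  70 106 105 106 108 108  70  71  73  73  70]
 [ 73  72 108 107 105 105 105  95  71  73  72  73]
 [ 70  74 107 105 106 106 105  96  69  73  72  70]
 [ 70  73  70 103 109 107 104  91  69  73  72  72]
 [ 69  72  72  86  98  95  92  80  72  70  70  72]
 [ 72  73  72  69  73  82  75  70  71  73  72  71]
 [ 71  69  70  71  70  73  71  70  70  70  69  71]
 [ 72  73  71  73  69  71  70  71  68  70  73  72]]
[[11, 124, 117], [11, 133, 169], [11, 140, 190], [11, 140, 190], [11, 140, 191], [11, 137, 193], [11, 135, 172], [10, 125, 124], [8, 59, 65]] [[56, 9, 192], [22, 56, 188], [21, 118, 184], [21, 140, 184], [22, 149, 175], [21, 142, 154], [21, 74, 135], [45, 3, 148], [99, 14, 187]]
```

```bash
python3 - <<'E'
from hz import *
M=np.load("avg1.npz")["M"]; C=cloud("top",M)*1000
print("cutter",np.nanmean(C[163:168,271:277,2]),"deckring",np.nanmean(np.r_[C[156:160,265:282,2].ravel(),C[171:176,265:282,2].ravel()]))
print("post",np.nanmean(C[161:164,248:252,2]),"deck",np.nanmean(np.r_[C[150:157,246:256,2].ravel(),C[169:176,246:256,2].ravel()]))
plan([(.4426,.3947,.24,88),(.5526,-.0099,.24,88)])
E
```

```text
cutter 73.03265813563203 deckring 73.2021169232565
post 106.12406585456 deck 68.42921290071351
clock 13.1 tcp [0.4427 0.3947 0.1018] ang 102.35 gap 0.0854 F [ 0.6 -0.4 -0.6] j [ 0.59  0.42 -0.13  1.03 -0.    0.38]
{"offset": [-13.82, -0.01, -0.04], "yaw": 14.3}
{"offset": [-13.78, -41.89, 2.05], "yaw": 14.3}
```

servo_tool --increments '[{"offset": [-4.5, 0, 0], "yaw": 0}, {"offset": [-9, -1.5, 0], "yaw": 2}, {"offset": [-12, -5, 0.2], "yaw": 4}, {"offset": [-13.8, -9.5, 0.5], "yaw": 6}, {"offset": [-13.8, -14.4, 0.7], "yaw": 8}, {"offset": [-13.8, -19.3, 1], "yaw": 10}, {"offset": [-13.8, -24.2, 1.2], "yaw": 12}, {"offset": [-13.8, -29, 1.4], "yaw": 14.3}]'

```text
clock: 13.9
tcp_pos: [0.5191, 0.113, 0.2407]
orientation: [0.707, 0.012, 0.707, -0.013]
wrist_force: [1.4, 0.0, 0.6]
finger_gap: 0.0859
```

```bash
python3 - <<'E'
from h import *
plan([(.5526,-.0099,.24,88),(.5526,-.0099,.118,88)])
E
```

```text
clock 13.9 tcp [0.5191 0.113  0.2407] ang 87.97 gap 0.0859 F [1.4 0.  0.6] j [ 0.06  0.23 -0.05  1.3  -0.    0.1 ]
{"offset": [0.07, -12.17, 3.78], "yaw": -0.0}
{"offset": [12.27, -12.17, 3.79], "yaw": -0.0}
```

servo_tool --increments '[{"offset": [0, -4.5, 1.3], "yaw": 0}, {"offset": [0, -9, 2.6], "yaw": 0}, {"offset": [0, -11.8, 3.7], "yaw": 0}, {"offset": [0, -11.8, 3.7], "yaw": 0}, {"offset": [3, -11.8, 3.7], "yaw": 0}, {"offset": [5, -11.8, 3.7], "yaw": 0}, {"offset": [5, -11.8, 3.7], "yaw": 0}, {"offset": [5, -11.8, 3.7], "yaw": 0}]' --claw 0.65

```text
clock: 14.7
tcp_pos: [0.5515, -0.0036, 0.1911]
orientation: [0.706, 0.012, 0.708, -0.012]
wrist_force: [-0.0, -0.6, 0.6]
finger_gap: 0.0555
```

```bash
python3 - <<'E'
from h import *
plan([(.5526,-.0099,.118,88)])
p,d=shot("top","8"); crop(p,280,370,130,220,6,"t8")
q,e=shot("side","8"); crop(q,270,350,150,240,6,"s8")
E
```

```text
clock 14.7 tcp [ 0.5515 -0.0036  0.1911] ang 88.09 gap 0.0555 F [-0.  -0.6  0.6] j [-0.15  0.28 -0.09  1.2   0.   -0.12]
{"offset": [7.31, -0.63, 0.14], "yaw": 0.1}
```

View pics/s8.png

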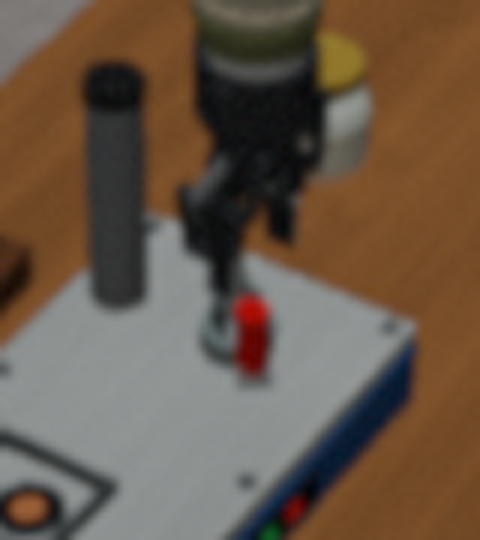

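View pics/t8.png

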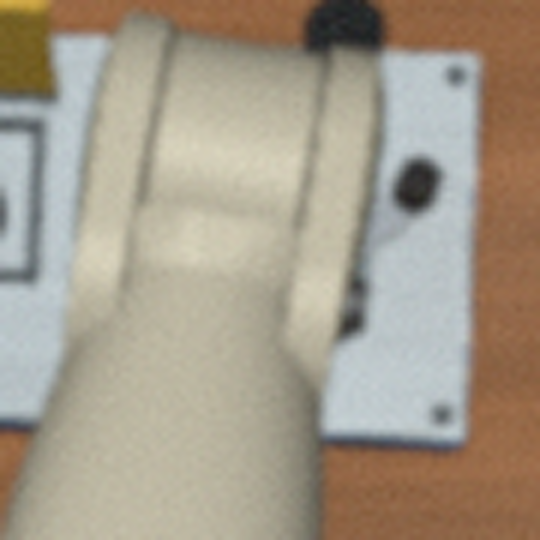

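```bash
python3 - <<'E'
from h import *
p=np.load("side8.npz")["p"]; h=cv2.cvtColor(p,cv2.COLOR_RGB2HSV)
m=((h[...,0]<6)|(h[...,0]>174))&(h[...,1]>150); m[:190]=0;m[215:]=0;m[:,300:320]&=True;m[:,:300]=0;m[:,325:]=0
v,u=np.nonzero(m); print(u.mean(),v.mean(),v.min(),v.max(),u.min(),u.max(), onz("side",u.mean(),v.mean(),.137))
E
```

```text
311.34 205.06 199 211 309 313 [ 0.55453829 -0.00766599  0.137     ]
```

servo_tool --increments '[{"offset": [0, -0.6, 0.1], "yaw": 0}, {"offset": [1.5, -0.6, 0.1], "yaw": 0}, {"offset": [3, -0.6, 0.1], "yaw": 0}, {"offset": [4.5, -0.6, 0.1], "yaw": 0}, {"offset": [6, -0.6, 0.1], "yaw": 0}, {"offset": [7.3, -0.6, 0.1], "yaw": 0}, {"offset": [7.3, -0.6, 0.1], "yaw": 0}, {"offset": [7.3, -0.6, 0.1], "yaw": 0}]'

```text
clock: 15.6
tcp_pos: [0.5531, -0.0104, 0.1187]
orientation: [0.707, 0.012, 0.707, -0.012]
wrist_force: [-1.0, -0.5, 0.4]
finger_gap: 0.0554
```

servo_tool --increments '[{"offset": [0, 0, 0], "yaw": 0}, {"offset": [0, 0, 0], "yaw": 0}, {"offset": [0, 0, 0], "yaw": 0}, {"offset": [0, 0, 0], "yaw": 0}, {"offset": [0, 0, 0], "yaw": 0}, {"offset": [0, 0, 0], "yaw": 0}, {"offset": [0, 0, 0], "yaw": 0}, {"offset": [0, 0, 0], "yaw": 0}]' --claw 0 --force 35

```text
clock: 16.4
tcp_pos: [0.5535, -0.0105, 0.1192]
orientation: [0.708, 0.012, 0.706, -0.012]
wrist_force: [-1.3, -1.5, 6.0]
finger_gap: 0.0234
```

```bash
cat >> h.py <<'E'
def arc(c,a0,a1,n,r=.062):
    s=env.get_state(); z=float(s["tcp_pos"][2])
    t=s["tcp_pos"][:2]-np.array(c); print("rel r",np.hypot(*t).round(4),"ang",np.degrees(np.arctan2(t[1],t[0])).round(1)%360)
    plan([(c[0]+r*np.cos(np.radians(a)),c[1]+r*np.sin(np.radians(a)),z,88) for a in np.linspace(a0,a1,n+1)[1:]])
E
python3 - <<'E'
from h import *
arc((.592,-.0577),129.5,65,6)
E
```

```text
rel r 0.0609 ang 129.2
clock 16.4 tcp [ 0.5535 -0.0105  0.1192] ang 88.04 gap 0.0234 F [-1.3 -1.5  6. ] j [-0.16  0.33 -0.21  1.03 -0.   -0.13]
{"offset": [0.0, 0.74, 0.84], "yaw": 0.0}
{"offset": [0.0, 1.24, 1.89], "yaw": 0.0}
{"offset": [0.0, 1.53, 3.01], "yaw": 0.0}
{"offset": [0.01, 1.61, 4.17], "yaw": 0.0}
{"offset": [0.01, 1.47, 5.33], "yaw": 0.0}
{"offset": [0.01, 1.12, 6.43], "yaw": 0.0}
```

servo_tool --increments '[{"offset": [0, 0.7, 0.8], "yaw": 0}, {"offset": [0, 1.2, 1.8], "yaw": 0}, {"offset": [0, 1.5, 2.9], "yaw": 0}, {"offset": [0, 1.6, 4], "yaw": 0}, {"offset": [0, 1.5, 5.2], "yaw": 0}, {"offset": [0, 1.1, 6.4], "yaw": 0}, {"offset": [0, 1.1, 6.4], "yaw": 0}, {"offset": [0, 1.1, 6.4], "yaw": 0}]'

```text
clock: 17.2
tcp_pos: [0.6191, -0.0016, 0.1192]
orientation: [0.708, 0.012, 0.706, -0.012]
wrist_force: [3.3, -0.0, 4.0]
finger_gap: 0.0234
```

```bash
python3 - <<'E'
from h import *
arc((.592,-.0577),65,65,1)
q,e=shot("side","9"); crop(q,250,350,130,260,4.5,"s9")
p,d=shot("top","9"); crop(p,280,370,130,220,6,"t9")
E
```

```text
rel r 0.0623 ang 64.2
clock 17.2 tcp [ 0.6191 -0.0016  0.1192] ang 88.05 gap 0.0234 F [ 3.3 -0.   4. ] j [-0.13  0.45 -0.04  1.08  0.   -0.1 ]
{"offset": [-0.0, 0.0, -0.09], "yaw": 0.0}
```

View pics/s9.png

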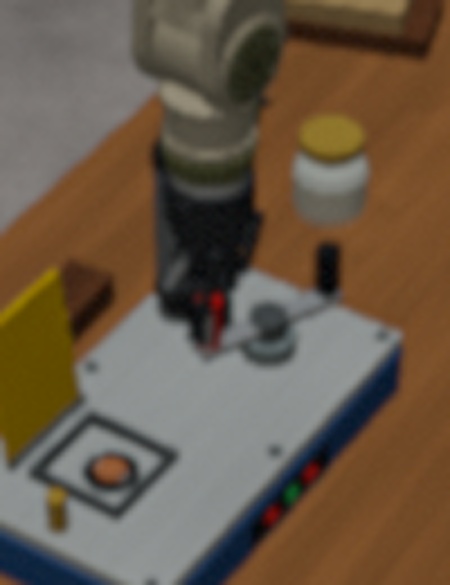

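View pics/t9.png

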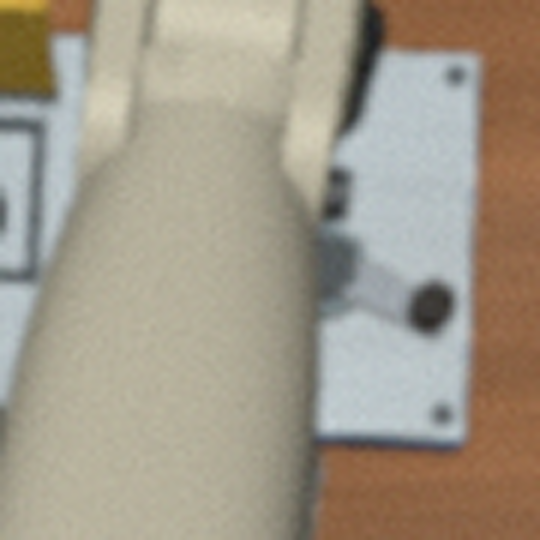

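```bash
python3 - <<'E'
from h import *
plan([(.565,-.1135,.185,88)])
E
```

```text
clock 17.3 tcp [ 0.6189 -0.0015  0.1193] ang 88.05 gap 0.0235 F [ 3.6 -0.4  4.9] j [-0.13  0.45 -0.04  1.08  0.   -0.1 ]
{"offset": [-6.59, -11.38, -4.98], "yaw": 0.1}
```

servo_tool --increments '[{"offset": [0, 0, 0], "yaw": 0}, {"offset": [0, 0, 0], "yaw": 0}, {"offset": [0, 0, 0], "yaw": 0}, {"offset": [-3, 0, 0], "yaw": 0}, {"offset": [-6.6, 0, 0], "yaw": 0}, {"offset": [-6.6, -4, -1.7], "yaw": 0}, {"offset": [-6.6, -8, -3.4], "yaw": 0}, {"offset": [-6.6, -11.4, -5], "yaw": 0}]' --claw 0.65

```text
clock: 18.1
tcp_pos: [0.5622, -0.1147, 0.1841]
orientation: [0.707, 0.012, 0.707, -0.012]
wrist_force: [-0.1, -0.2, -1.0]
finger_gap: 0.0553
```

```bash
python3 - <<'E'
from h import *
p,d=shot("top","10"); crop(p,280,370,130,220,6,"t10")
q,e=shot("side","10"); crop(q,250,350,130,260,4.5,"s10")
plan([(.565,-.1135,.119,88)])
E
```

```text
clock 18.2 tcp [ 0.561  -0.1169  0.1839] ang 87.76 gap 0.0556 F [0.1 0.4 0.5] j [-0.34  0.33 -0.05  1.19 -0.   -0.31]
{"offset": [6.49, 0.36, 0.4], "yaw": -0.2}
```

View pics/s10.png

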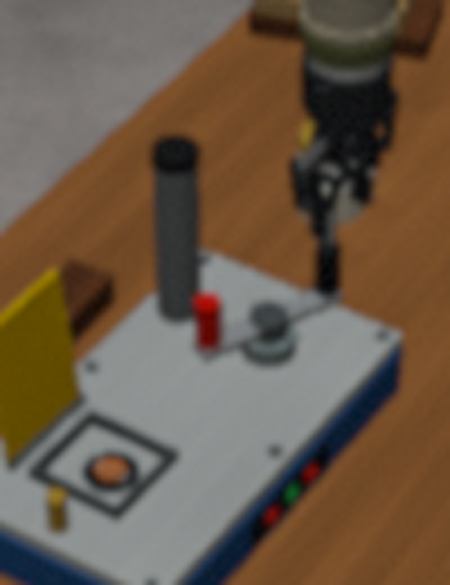

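View pics/t10.png

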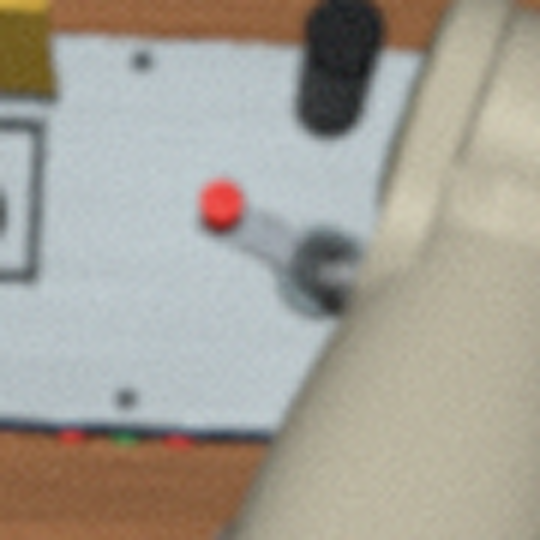

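servo_tool --increments '[{"offset": [0, 0.3, 0.4], "yaw": 0}, {"offset": [1.5, 0.3, 0.4], "yaw": 0}, {"offset": [3, 0.3, 0.4], "yaw": 0}, {"offset": [4.5, 0.3, 0.4], "yaw": 0}, {"offset": [5.7, 0.3, 0.4], "yaw": 0}, {"offset": [6.5, 0.3, 0.4], "yaw": 0}, {"offset": [6.5, 0.3, 0.4], "yaw": 0}, {"offset": [6.5, 0.3, 0.4], "yaw": 0}]'

```text
clock: 19.0
tcp_pos: [0.5678, -0.1105, 0.1195]
orientation: [0.707, 0.012, 0.707, -0.012]
wrist_force: [-0.0, 0.2, 0.2]
finger_gap: 0.0556
```

servo_tool --increments '[{"offset": [0, 0, 0], "yaw": 0}, {"offset": [0, 0, 0], "yaw": 0}, {"offset": [0, 0, 0], "yaw": 0}, {"offset": [0, 0, 0], "yaw": 0}, {"offset": [0, 0, 0], "yaw": 0}, {"offset": [0, 0, 0], "yaw": 0}, {"offset": [0, 0, 0], "yaw": 0}, {"offset": [0, 0, 0], "yaw": 0}]' --claw 0

```text
clock: 19.8
tcp_pos: [0.5682, -0.1131, 0.1207]
orientation: [0.708, 0.011, 0.706, -0.014]
wrist_force: [-0.9, -6.2, 3.5]
finger_gap: 0.023
```

```bash
python3 - <<'E'
from h import *
arc((.592,-.0577),244.2,149,8)
E
```

```text
rel r 0.0603 ang 246.7
clock 19.8 tcp [ 0.5682 -0.1131  0.1207] ang 87.95 gap 0.023 F [-0.9 -6.2  3.5] j [-0.33  0.37 -0.14  1.05 -0.   -0.3 ]
{"offset": [-0.01, 0.58, -1.43], "yaw": -0.0}
{"offset": [-0.01, 1.44, -2.39], "yaw": -0.0}
{"offset": [-0.02, 2.47, -3.16], "yaw": -0.0}
{"offset": [-0.02, 3.64, -3.69], "yaw": -0.0}
{"offset": [-0.03, 4.89, -3.97], "yaw": -0.0}
{"offset": [-0.03, 6.18, -3.99], "yaw": -0.0}
{"offset": [-0.04, 7.44, -3.74], "yaw": -0.0}
{"offset": [-0.04, 8.62, -3.24], "yaw": -0.0}
```

servo_tool --increments '[{"offset": [0, 0.4, -1.4], "yaw": 0}, {"offset": [0, 1.2, -2.4], "yaw": 0}, {"offset": [0, 2.2, -3.1], "yaw": 0}, {"offset": [0, 3.4, -3.7], "yaw": 0}, {"offset": [0, 4.6, -4], "yaw": 0}, {"offset": [0, 5.9, -4], "yaw": 0}, {"offset": [0, 7.2, -3.7], "yaw": 0}, {"offset": [0, 8.4, -3.2], "yaw": 0}]'

```text
clock: 20.6
tcp_pos: [0.5421, -0.0279, 0.1208]
orientation: [0.71, 0.011, 0.704, -0.014]
wrist_force: [8.6, -9.7, -4.6]
finger_gap: 0.023
```

```bash
python3 - <<'E'
from h import *
arc((.592,-.0577),149,61,8)
E
```

```text
rel r 0.0582 ang 149.1
clock 20.6 tcp [ 0.5421 -0.0279  0.1208] ang 87.96 gap 0.023 F [ 8.6 -9.7 -4.6] j [-0.2   0.3  -0.25  1.01 -0.   -0.16]
{"offset": [-0.0, 1.18, 0.34], "yaw": -0.0}
{"offset": [-0.0, 2.01, 1.19], "yaw": -0.0}
{"offset": [0.0, 2.67, 2.18], "yaw": -0.0}
{"offset": [0.01, 3.12, 3.28], "yaw": -0.0}
{"offset": [0.02, 3.36, 4.44], "yaw": -0.0}
{"offset": [0.03, 3.37, 5.63], "yaw": -0.0}
{"offset": [0.04, 3.16, 6.8], "yaw": -0.0}
{"offset": [0.05, 2.72, 7.91], "yaw": -0.0}
```

servo_tool --increments '[{"offset": [0, 1, 0.7], "yaw": 0}, {"offset": [0, 1.8, 1.6], "yaw": 0}, {"offset": [0, 2.5, 2.6], "yaw": 0}, {"offset": [0, 2.9, 3.8], "yaw": 0}, {"offset": [0, 3.1, 5], "yaw": 0}, {"offset": [0, 3.1, 6.2], "yaw": 0}, {"offset": [0, 2.9, 7.4], "yaw": 0}, {"offset": [0, 2.5, 8.4], "yaw": 0}]'

```text
clock: 21.4
tcp_pos: [0.6235, -0.0024, 0.1207]
orientation: [0.707, 0.013, 0.707, -0.011]
wrist_force: [-3.6, 3.9, 5.9]
finger_gap: 0.023
```

```bash
python3 - <<'E'
from h import *
arc((.592,-.0577),62,62,1)
q,e=shot("side","11"); crop(q,250,350,130,260,4.5,"s11")
plan([])
E
```

```text
rel r 0.0637 ang 60.3
clock 21.4 tcp [ 0.6235 -0.0024  0.1207] ang 88.11 gap 0.023 F [-3.6  3.9  5.9] j [-0.13  0.46 -0.02  1.1   0.   -0.1 ]
{"offset": [-0.0, -0.07, -0.24], "yaw": 0.1}
clock 21.45 tcp [ 0.6253 -0.0033  0.1207] ang 88.07 gap 0.0229 F [0.5 3.3 3.2] j [-0.13  0.46 -0.02  1.1   0.   -0.1 ]
```

View pics/s11.png

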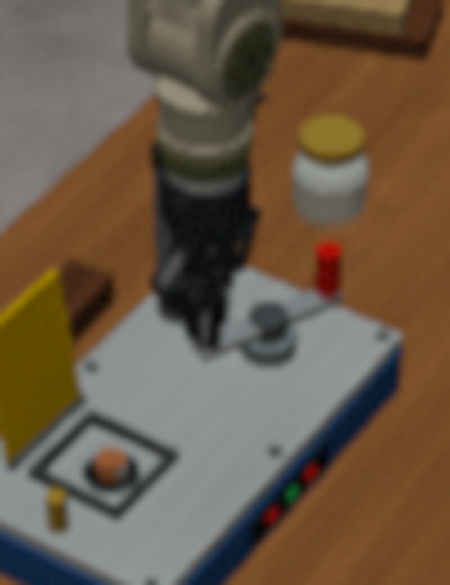

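servo_tool --increments '[{"offset": [0, 0, 0], "yaw": 0}, {"offset": [0, 0, 0], "yaw": 0}, {"offset": [0, 0, 0], "yaw": 0}, {"offset": [-3, 0, 0], "yaw": 0}, {"offset": [-6.6, 0, 0], "yaw": 0}, {"offset": [-6.6, -4, -2], "yaw": 0}, {"offset": [-6.6, -8, -4], "yaw": 0}, {"offset": [-6.6, -11.1, -6], "yaw": 0}]' --claw 0.65

```text
clock: 22.25
tcp_pos: [0.5586, -0.1141, 0.1856]
orientation: [0.707, 0.012, 0.707, -0.012]
wrist_force: [0.1, -0.1, -0.4]
finger_gap: 0.0555
```

servo_tool --increments '[{"offset": [0, 0, 0], "yaw": 0}, {"offset": [0, 0, 0], "yaw": 0}, {"offset": [1.5, 0, 0], "yaw": 0}, {"offset": [3, 0, 0], "yaw": 0}, {"offset": [4.5, 0, 0], "yaw": 0}, {"offset": [5.7, 0, 0], "yaw": 0}, {"offset": [6.5, 0, 0], "yaw": 0}, {"offset": [6.5, 0, 0], "yaw": 0}]'

```text
clock: 23.05
tcp_pos: [0.5589, -0.1117, 0.119]
orientation: [0.706, 0.012, 0.708, -0.011]
wrist_force: [-0.7, 0.6, 0.9]
finger_gap: 0.0556
```

```bash
python3 - <<'E'
from h import *
plan([(.562,-.112,.12,88)])
E
```

```text
clock 23.05 tcp [ 0.5589 -0.1117  0.119 ] ang 88.1 gap 0.0556 F [-0.7  0.6  0.9] j [-0.34  0.36 -0.17  1.04 -0.   -0.3 ]
{"offset": [-0.1, -0.02, 0.31], "yaw": 0.1}
```

Shift 3 mm forward and close.

servo_tool --increments '[{"offset": [0, 0, 0.3], "yaw": 0}, {"offset": [0, 0, 0.3], "yaw": 0}, {"offset": [0, 0, 0.3], "yaw": 0}, {"offset": [0, 0, 0.3], "yaw": 0}, {"offset": [0, 0, 0.3], "yaw": 0}, {"offset": [0, 0, 0.3], "yaw": 0}, {"offset": [0, 0, 0.3], "yaw": 0}, {"offset": [0, 0, 0.3], "yaw": 0}]' --claw 0

```text
clock: 23.85
tcp_pos: [0.5633, -0.1129, 0.1212]
orientation: [0.708, 0.012, 0.706, -0.012]
wrist_force: [2.9, 0.1, 5.5]
finger_gap: 0.0231
```

```bash
python3 - <<'E'
from h import *
arc((.592,-.0577),241,149,8)
E
```

```text
rel r 0.0622 ang 242.5
clock 23.85 tcp [ 0.5633 -0.1129  0.1212] ang 88.05 gap 0.0231 F [2.9 0.1 5.5] j [-0.34  0.36 -0.16  1.05  0.   -0.3 ]
{"offset": [-0.0, 0.76, -1.18], "yaw": 0.0}
{"offset": [-0.01, 1.63, -2.07], "yaw": 0.0}
{"offset": [-0.01, 2.66, -2.77], "yaw": 0.0}
{"offset": [-0.01, 3.8, -3.25], "yaw": 0.0}
{"offset": [-0.01, 5.02, -3.49], "yaw": 0.0}
{"offset": [-0.01, 6.26, -3.49], "yaw": 0.0}
{"offset": [-0.01, 7.48, -3.23], "yaw": 0.0}
{"offset": [-0.01, 8.62, -2.74], "yaw": 0.0}
```

servo_tool --increments '[{"offset": [0, 0.7, -1.1], "yaw": 0}, {"offset": [0, 1.5, -2], "yaw": 0}, {"offset": [0, 2.6, -2.7], "yaw": 0}, {"offset": [0, 3.7, -3.1], "yaw": 0}, {"offset": [0, 4.9, -3.4], "yaw": 0}, {"offset": [0, 6.2, -3.4], "yaw": 0}, {"offset": [0, 7.4, -3.1], "yaw": 0}, {"offset": [0, 8.5, -2.6], "yaw": 0}]'

```text
clock: 24.65
tcp_pos: [0.5384, -0.0271, 0.1211]
orientation: [0.707, 0.011, 0.707, -0.013]
wrist_force: [-0.1, -5.6, 8.0]
finger_gap: 0.0235
```

```bash
python3 - <<'E'
from h import *
arc((.592,-.0577),149,61,8)
E
```

```text
rel r 0.0618 ang 150.3
clock 24.65 tcp [ 0.5384 -0.0271  0.1211] ang 88.01 gap 0.0235 F [-0.1 -5.6  8. ] j [-0.2   0.3  -0.25  1.02 -0.   -0.16]
{"offset": [-0.0, 1.11, 0.72], "yaw": 0.0}
{"offset": [-0.01, 1.95, 1.57], "yaw": 0.0}
{"offset": [-0.01, 2.6, 2.56], "yaw": 0.0}
{"offset": [-0.01, 3.06, 3.65], "yaw": 0.0}
{"offset": [-0.01, 3.29, 4.82], "yaw": 0.0}
{"offset": [-0.01, 3.3, 6.01], "yaw": 0.0}
{"offset": [-0.01, 3.09, 7.18], "yaw": 0.0}
{"offset": [-0.01, 2.65, 8.28], "yaw": 0.0}
```

servo_tool --increments '[{"offset": [0, 1, 0.7], "yaw": 0}, {"offset": [0, 1.8, 1.6], "yaw": 0}, {"offset": [0, 2.4, 2.6], "yaw": 0}, {"offset": [0, 2.9, 3.7], "yaw": 0}, {"offset": [0, 3.1, 4.8], "yaw": 0}, {"offset": [0, 3.1, 6], "yaw": 0}, {"offset": [0, 2.9, 7.2], "yaw": 0}, {"offset": [0, 2.5, 8.3], "yaw": 0}]'

```text
clock: 25.45
tcp_pos: [0.6215, -0.0033, 0.1211]
orientation: [0.706, 0.012, 0.708, -0.011]
wrist_force: [-4.7, 0.3, 11.1]
finger_gap: 0.0229
```

```bash
python3 - <<'E'
from h import *
q,e=shot("side","12"); crop(q,250,350,130,260,4.5,"s12")
arc((.592,-.0577),61,61,1)
E
```

```text
rel r 0.0619 ang 59.4
clock 25.5 tcp [ 0.6235 -0.0044  0.1211] ang 88.07 gap 0.0233 F [0.5 0.3 8.7] j [-0.14  0.46 -0.02  1.1  -0.   -0.1 ]
{"offset": [0.0, 0.09, -0.15], "yaw": 0.1}
```

View pics/s12.png

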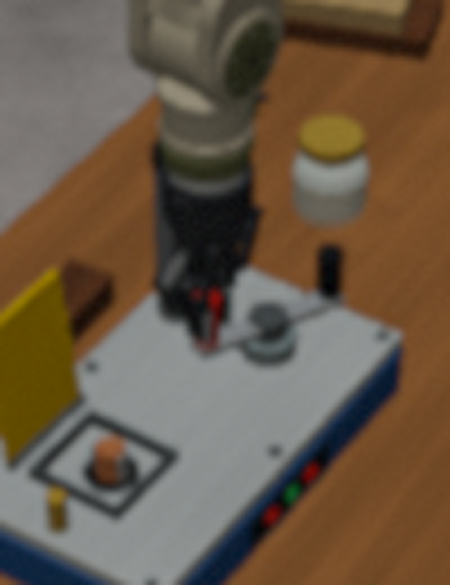

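servo_tool --increments '[{"offset": [0, 0, 0], "yaw": 0}, {"offset": [0, 0, 0], "yaw": 0}, {"offset": [0, 0, 0], "yaw": 0}, {"offset": [-3, 0, 0], "yaw": 0}, {"offset": [-6.6, 0, 0], "yaw": 0}, {"offset": [-6.6, -4, -2], "yaw": 0}, {"offset": [-6.6, -8, -4], "yaw": 0}, {"offset": [-6.6, -10.9, -5.7], "yaw": 0}]' --claw 0.65

```text
clock: 26.3
tcp_pos: [0.5609, -0.1129, 0.1861]
orientation: [0.707, 0.012, 0.707, -0.012]
wrist_force: [0.3, -0.7, 0.6]
finger_gap: 0.0555
```

```bash
python3 - <<'E'
from hz import *
p,M,sd=zs(save="avg2.npz",n=24)
C=cloud("top",M)*1000
print(C[158:171,266:282,2].round(0).astype(int)); print(C[158:168,246:256,2].round(0).astype(int))
p2,M2,sd=zs("side",save="avg2s.npz",n=16); crop(p2,250,300,210,250,12,"s13")
C2=cloud("side",M2)*1000
np.save("C2s.npy",C2)
print(env.get_state()["clock"])
E
```

```text
[[ 71  71  71  70  70  71  71  71  72  71  70  72  71  72  71  71]
 [ 72  72  69  71  71  99 101  98  98  73  73  73  71  70  73  71]
 [ 70  71  72  72  72  99 103 101 100  82  72  72  71  73  71  70]
 [ 72  71  71  72 102 103 102 103 103 100  72  71  71  72  71  70]
 [ 70  72  72  99 102 101 101 102 102 101  99  72  72  73  71  71]
 [ 71  73  73 100 102 101 103 102 102 102 101  71  72  71  73  71]
 [ 70  72  71  99 102 102 103 100 101 102 101  76  70  73  70  71]
 [ 71  72  72  99 103 102 101 101 101 103 100  75  72  71  72  71]
 [ 70  71  72  72  99 102 102 102 102  99  91  71  73  72  72  72]
 [ 70  71  70  72  71 100 100 100  99  89  77  72  72  72  72  71]
 [ 70  71  72  73  71  95  97  98  99  75  74  73  71  73  71  72]
 [ 71  70  72  71  71  71  76  78  77  72  71  72  71  71  72  71]
 [ 71  72  71  75  72  72  72  70  72  71  71  71  73  71  71  71]]
[[ 71  70  72  71  71  72  71  73  70  72]
 [ 71  71  71  71  70  71  71  70  70  70]
 [ 72  70  70 107 106 106  71  71  71  70]
 [ 70  70 106 106 108 107 108  72  72  71]
 [ 71  71 107 106 107 106 107  94  71  70]
 [ 70  70 107 107 106 105 105  95  70  71]
 [ 72  70  70 105 106 106 104  89  71  71]
 [ 72  71  70  88  99  95  89  80  69  70]
 [ 71  73  70  71  72  79  76  71  71  70]
 [ 70  72  72  71  71  72  72  71  72  72]]
28.3
  var = nanvar(a, axis=axis, dtype=dtype, out=out, ddof=ddof,
hz.py:6: RuntimeWarning: All-NaN slice encountered
  D=np.array(D); sd=np.nanstd(D,0); M=np.nanmedian(D,0);
```

View pics/s13.png

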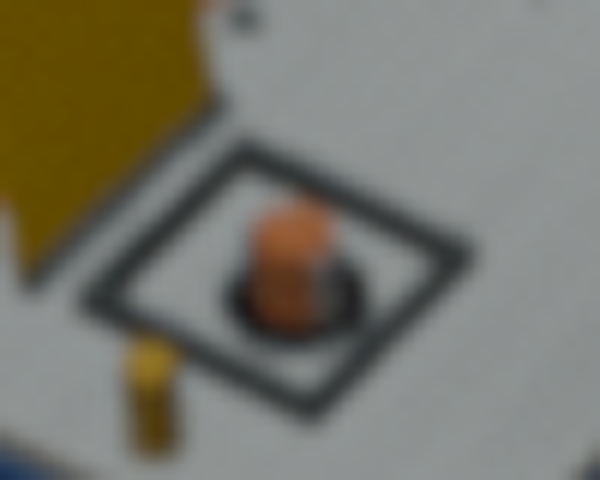

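```bash
python3 - <<'E'
from hz import *
C=cloud("top",np.load("avg2.npz")["M"])*1000
print("cutter",np.nanmean(C[161:166,270:275,2]),np.nanstd(C[161:166,270:275,2]),"post",np.nanmean(C[160:164,249:251,2]),np.nanmean(C[161:164,248:252,2]))
print("deck near",np.nanmean(C[150:157,246:280,2]),np.nanmean(C[150:157,246:256,2]),np.nanmean(C[150:157,268:280,2]))
S=np.load("C2s.npy"); print(S[226:234,268:280,2].round(0)); print(S[236:245,258:267,2].round(0))
plan([(.5604,-.1111,.12,88)])
E
```

```text
cutter 101.91828322536976 0.7611627642990602 post 106.66568603345323 106.6045230921095
deck near 70.96502970117427 66.08168673951047 72.66496146464394
[[ 68.  68.  68.  71.  67.  68.  68.  71.  76.  74.  80.  81.]
 [ 70.  68.  68.  70.  95.  99.  99. 100.  71.  71.  72.  76.]
 [ 69.  69.  70.  97.  99. 100. 100.  99. 100.  97.  68.  70.]
 [ 70.  67.  94.  99.  98.  99. 100.  99.  99.  97.  68.  68.]
 [ 69.  68.  91.  97. 100.  99.  99. 101.  99.  98.  97.  70.]
 [ 69.  68.  84.  93.  96.  99.  99.  98.  97.  97.  92.  69.]
 [ 69.  70.  80.  91.  93.  96.  94.  94.  95.  93.  86.  69.]
 [ 69.  68.  75.  84.  89.  91.  90.  88.  90.  89.  82.  70.]]
[[ 75.  76.  79.  80.  81.  80.  69.  68.  68.]
 [ 68.  70.  75.  76.  78.  82.  80.  81.  70.]
 [ 68.  69.  68.  71. 104.  75.  78.  81.  80.]
 [ 69.  68. 104. 104. 104. 105. 104.  77.  78.]
 [ 67.  69. 103. 104. 104. 103. 104.  71.  73.]
 [ 69.  68. 103. 102. 104. 104. 103.  67.  67.]
 [ 69.  68.  97. 101. 100. 101.  99.  70.  68.]
 [ 69.  68.  92.  94.  96.  94.  93.  68.  72.]
 [ 67.  69.  88.  89.  90.  91.  87.  68.  66.]]
clock 28.3 tcp [ 0.5624 -0.1116  0.1863] ang 88.05 gap 0.0554 F [ 0.6 -0.1  0.8] j [-0.34  0.33 -0.05  1.2  -0.   -0.3 ]
{"offset": [6.63, 0.05, -0.2], "yaw": 0.0}
```

servo_tool --increments '[{"offset": [0, 0, -0.2], "yaw": 0}, {"offset": [1.5, 0, -0.2], "yaw": 0}, {"offset": [3, 0, -0.2], "yaw": 0}, {"offset": [4.5, 0, -0.2], "yaw": 0}, {"offset": [5.7, 0, -0.2], "yaw": 0}, {"offset": [6.6, 0, -0.2], "yaw": 0}, {"offset": [6.6, 0, -0.2], "yaw": 0}, {"offset": [6.6, 0, -0.2], "yaw": 0}]'

```text
clock: 29.1
tcp_pos: [0.5605, -0.1116, 0.1205]
orientation: [0.707, 0.012, 0.707, -0.012]
wrist_force: [-0.0, -0.2, -0.6]
finger_gap: 0.0551
```

servo_tool --increments '[{"offset": [0, 0, 0], "yaw": 0}, {"offset": [0, 0, 0], "yaw": 0}, {"offset": [0, 0, 0], "yaw": 0}, {"offset": [0, 0, 0], "yaw": 0}, {"offset": [0, 0, 0], "yaw": 0}, {"offset": [0, 0, 0], "yaw": 0}, {"offset": [0, 0, 0], "yaw": 0}, {"offset": [0, 0, 0], "yaw": 0}]' --claw 0

```text
clock: 29.9
tcp_pos: [0.561, -0.1116, 0.1211]
orientation: [0.708, 0.012, 0.706, -0.012]
wrist_force: [-1.3, 1.4, 4.8]
finger_gap: 0.0234
```

```bash
python3 - <<'E'
from h import *
arc((.592,-.0577),239.4,170,6)
E
```

```text
rel r 0.0622 ang 240.1
clock 29.9 tcp [ 0.561  -0.1116  0.1211] ang 88.06 gap 0.0234 F [-1.3  1.4  4.8] j [-0.34  0.36 -0.16  1.05  0.   -0.3 ]
{"offset": [-0.0, 0.76, -1.09], "yaw": 0.1}
{"offset": [-0.0, 1.65, -1.95], "yaw": 0.1}
{"offset": [-0.0, 2.71, -2.62], "yaw": 0.1}
{"offset": [-0.01, 3.88, -3.07], "yaw": 0.1}
{"offset": [-0.01, 5.11, -3.27], "yaw": 0.1}
{"offset": [-0.01, 6.36, -3.22], "yaw": 0.1}
```

servo_tool --increments '[{"offset": [0, 0.8, -1.1], "yaw": 0}, {"offset": [0, 1.7, -2], "yaw": 0}, {"offset": [0, 2.7, -2.6], "yaw": 0}, {"offset": [0, 3.9, -3.1], "yaw": 0}, {"offset": [0, 5.1, -3.3], "yaw": 0}, {"offset": [0, 6.4, -3.2], "yaw": 0}, {"offset": [0, 6.4, -3.2], "yaw": 0}, {"offset": [0, 6.4, -3.2], "yaw": 0}]'

```text
clock: 30.7
tcp_pos: [0.5315, -0.0447, 0.1211]
orientation: [0.708, 0.012, 0.706, -0.01]
wrist_force: [3.4, 3.8, 7.0]
finger_gap: 0.0228
```

```bash
cat > hm.py <<'E'
from hz import *
import sys,warnings; warnings.simplefilter("ignore")
def meas(tag,n=24):
    p,M,_=zs(save=f"avg{tag}.npz",n=n); C=cloud("top",M)*1000
    hsv=cv2.cvtColor(p,cv2.COLOR_RGB2HSV)
    print(C[158:169,268:279,2].round(0).astype(int)); print(C[159:166,247:254,2].round(0).astype(int))
    for nm,(y0,y1,x0,x1) in {"cutter":(156,170,264,282),"post":(157,166,245,256)}.items():
        Z=C[y0:y1,x0:x1,2]; m=(Z>98).astype(np.uint8); e=cv2.erode(m,np.ones((3,3),np.uint8))>0
        print(nm,"n",m.sum(),"core n",e.sum(),"mean",np.nanmean(Z[e]).round(2),"sd",np.nanstd(Z[e]).round(2))
    return p
E
python3 - <<'E'
from hm import *
arc((.592,-.0577),170,170,1)
p=meas(3); cv2.imwrite("pics/t14.png",p[...,::-1])
C=cloud("top",np.load("avg2.npz")["M"])*1000
arc((.592,-.0577),170,170,1)
E
```

```text
rel r 0.0618 ang 167.9
clock 30.7 tcp [ 0.5315 -0.0447  0.1211] ang 88.17 gap 0.0228 F [3.4 3.8 7. ] j [-0.24  0.29 -0.26  1.01  0.   -0.2 ]
{"offset": [-0.0, -0.23, -0.05], "yaw": 0.2}
[[ 71  72  72  73  72  72  71  70  72  72  70]
 [ 70  70  73 104 103 102 105  73  71  71  72]
 [ 72  72 104 106 107 106 104  82  71  72  72]
 [ 71  71 106 107 107 106 107 105  72  70  71]
 [ 71 104 107 107 107 107 108 106 104  72  72]
 [ 72 106 106 106 107 106 106 106 105  73  71]
 [ 74 104 108 107 107 106 106 105 104  76  71]
 [ 71 105 108 107 106 108 108 105 100  78  70]
 [ 71  72 105 107 106 108 105 104  89  72  72]
 [ 70  71  73 104 104 105 103  89  78  71  70]
 [ 71  71  72  96  97  98  99  74  73  73  73]]
[[ 71  72  71  71  72  71  73]
 [ 71  69 108 107 107  71  70]
 [ 73 107 107 106 107 106  68]
 [ 71 105 107 107 108 107  95]
 [ 70 107 107 106 108 106  95]
 [ 70  71 108 107 106 101  90]
 [ 71  71  87 101  96  90  80]]
cutter n 58 core n 27 mean 106.65 sd 0.77
post n 23 core n 6 mean 107.1 sd 1.01
rel r 0.0619 ang 168.2
clock 31.9 tcp [ 0.5314 -0.045   0.121 ] ang 88.13 gap 0.023 F [3.8 1.7 6.8] j [-0.24  0.29 -0.26  1.02  0.   -0.2 ]
{"offset": [-0.0, -0.19, -0.04], "yaw": 0.1}
```

View pics/t14.png

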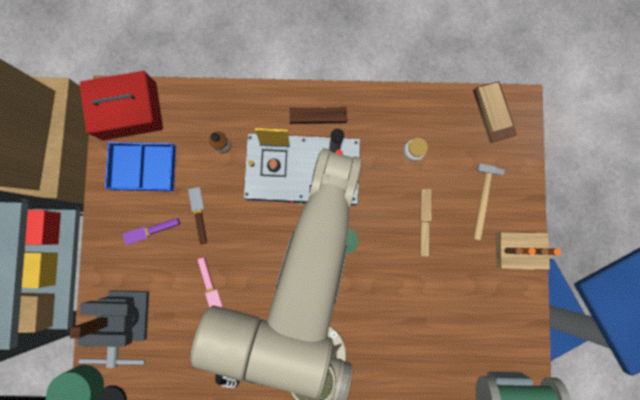

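```bash
cat > fin.py <<'E'
from hz import *
import warnings,sys; warnings.simplefilter("ignore")
def run(cam,n,boxc,boxp,tag,thr):
    D=[]
    for i in range(n):
        p,d=env.read_camera(cam); D.append(np.where((d>.3)&(d<3),d,np.nan))
    D=np.array(D); M=np.nanmedian(D,0)
    ok=np.abs(D-M)<.012; M=np.nanmean(np.where(ok,D,np.nan),0); np.savez(f"fin{tag}_{cam}.npz",M=M,p=p)
    C=cloud(cam,M)*1000; R={}
    # deck plane around
    x0,x1,y0,y1=min(boxc[0],boxp[0])-2,max(boxc[1],boxp[1])+4,min(boxc[2],boxp[2])-2,max(boxc[3],boxp[3])+2
    P=C[y0:y1,x0:x1].reshape(-1,3); P=P[np.isfinite(P[:,2])&(np.abs(P[:,2]-70.5)<3.5)]
    A=np.c_[P[:,:2],np.ones(len(P))]; k=np.linalg.lstsq(A,P[:,2],rcond=None)[0]
    for nm,b in (("cutter",boxc),("post",boxp)):
        Z=C[b[2]:b[3],b[0]:b[1]]; h=Z[...,2]-(Z[...,:2]@k[:2]+k[2])
        top=np.nanpercentile(h[h>20],80); m=(np.abs(h-top)<3).astype(np.uint8)
        e=cv2.erode(m,cv2.getStructuringElement(cv2.MORPH_CROSS,(3,3)))>0
        print(cam,nm,"n",m.sum(),"core",e.sum(),"h",np.nanmean(h[e]).round(2),"+-",(np.nanstd(h[e])/np.sqrt(e.sum())).round(2),"rawz",np.nanmean(Z[...,2][e]).round(2),"all",np.nanmedian(h[m>0]).round(2))
    return p
E
python3 - <<'E'
from fin import *
run("top",60,(264,282,156,170),(245,256,157,166),"a",0)
p,d=shot("side","15"); crop(p,230,350,150,260,5,"s15"); print(env.get_state()["clock"])
E
```

```text
top cutter n 51 core 30 h 35.43 +- 0.08 rawz 106.6 all 35.12
top post n 21 core 9 h 35.76 +- 0.16 rawz 106.76 all 35.53
34.95
```

View pics/s15.png

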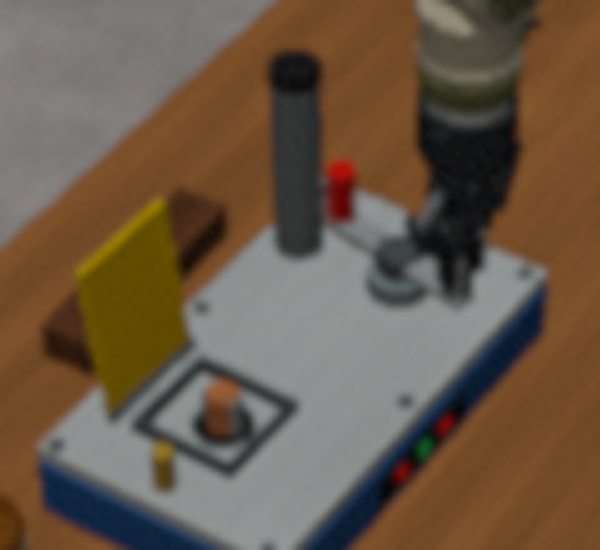

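```bash
python3 - <<'E'
from fin import *
run("side",40,(266,284,219,238),(257,268,236,249),"a",0)
C=cloud("side",np.load("fina_side.npz")["M"])*1000
print(C[222:238,268:282,2].round(0).astype(int)); print(C[236:247,258:268,2].round(0).astype(int)); print(env.get_state()["clock"])
E
```

```text
side cutter n 30 core 14 h 35.04 +- 0.15 rawz 103.86 all 34.88
side post n 16 core 4 h 35.14 +- 0.23 rawz 104.04 all 35.19
[[ 80  81  80  81  80  81  69  67  69  68  69  69  69  68]
 [ 80  79  75  76  80  81  80  81  68  69  69  68  69  68]
 [ 79  74  69  73  74  76  80  80  81  79  69  67  69  69]
 [ 73  69  68  68  68  71  75  77  79  81  81  81  69  68]
 [ 70  68  69  68  68 104 104 104  72  77  79  80  81  81]
 [ 68  69  69 102 104 104 104 104 104 102  74  76  79  81]
 [ 68  69 100 104 104 104 105 104 103 102  69  70  73  76]
 [ 69  68  95 102 104 104 104 103 104 102 101  68  68  70]
 [ 69  69  90 100 102 104 103 101 102 101  97  68  69  69]
 [ 68  68  85  95  99 100 101 100 101  97  93  69  68  70]
 [ 68  68  80  90  93  94  95  94  94  91  88  71  68  69]
 [ 69  70  74  83  88  90  89  89  89  88  81  70  69  68]
 [ 70  69  69  78  82  85  85  84  83  83  77  70  70  68]
 [ 70  69  70  73  78  79  80  79  78  77  71  68  70  69]
 [ 68  69  69  70  73  73  75  73  73  73  69  68  70  80]
 [ 69  70  68  70  69  69  70  69  70  69  69  69  80  80]]
[[ 73  76  80  80  81  81  69  69  68  69]
 [ 69  71  74  77  80  80  80  80  69  69]
 [ 68  68  67  70 104  75  78  80  81  80]
 [ 68  69 104 105 104 105 104  77  80  80]
 [ 67  69 104 103 105 104 104  70  73  75]
 [ 69  68 103 104 104 104 102  69  68  69]
 [ 69  69  98  99 101  99  97  69  68  68]
 [ 68  69  92  95  96  95  93  69  68  68]
 [ 67  69  87  90  91  89  87  68  69  68]
 [ 69  70  81  85  86  85  83  69  69  68]
 [ 69  69  73  79  81  81  77  67  68  69]]
36.95
```

servo_tool --increments '[{"offset": [0, 0, 0], "yaw": 0}, {"offset": [0, 0, 0], "yaw": 0}, {"offset": [0, 0, 0], "yaw": 0}, {"offset": [0, 0, 0], "yaw": 0}, {"offset": [-2, 0, 0], "yaw": 0}, {"offset": [-5, 0, 0], "yaw": 0}, {"offset": [-8.5, 0, 0], "yaw": 0}, {"offset": [-12, 0, 0], "yaw": 0}]' --claw 0.65

```text
clock: 37.75
tcp_pos: [0.5299, -0.0464, 0.2409]
orientation: [0.706, 0.012, 0.708, -0.012]
wrist_force: [0.7, -0.9, 0.3]
finger_gap: 0.0558
```

servo_tool --increments '[{"offset": [0, -3, -1], "yaw": 0}, {"offset": [0, -7, -2], "yaw": 0}, {"offset": [0, -11, -3], "yaw": 0}, {"offset": [0, -15, -4], "yaw": 0}, {"offset": [0, -18, -5], "yaw": 0}, {"offset": [0, -20, -5], "yaw": 0}, {"offset": [0, -20, -5], "yaw": 0}, {"offset": [0, -20, -5], "yaw": 0}]'

```text
clock: 38.55
tcp_pos: [0.4734, -0.2447, 0.2399]
orientation: [0.707, 0.013, 0.707, -0.012]
wrist_force: [-0.1, 0.9, -0.4]
finger_gap: 0.0556
```

```bash
python3 - <<'E'
from fin import *
p=run("top",40,(264,282,156,170),(245,256,157,166),"b",0)
cv2.imwrite("pics/t16.png",cv2.resize(p[...,::-1],(800,500)))
q=run("side",40,(266,284,219,238),(257,268,236,249),"b",0)
crop(q,200,360,140,320,3.3,"s16"); plan([])
C=cloud("top",np.load("finb_top.npz")["M"])
hs=cv2.cvtColor(q,cv2.COLOR_RGB2HSV); S=cloud("side",np.load("finb_side.npz")["M"])
m=cv2.inRange(hs,(18,130,60),(35,255,255))>0; m&=(S[...,2]>.095)&(S[...,0]>.67)&(S[...,1]>.08)&(S[...,1]<.2)
P=S[m]; A=np.polyfit(P[:,2],P[:,0],1); print(len(P),"cover ang",90+np.degrees(np.arctan(A[0])),P[:,2].max())
E
```

```text
top cutter n 50 core 30 h 35.31 +- 0.09 rawz 106.49 all 35.03
top post n 21 core 9 h 35.77 +- 0.13 rawz 106.7 all 35.63
side cutter n 31 core 14 h 35.15 +- 0.16 rawz 103.99 all 34.88
side post n 16 core 4 h 35.17 +- 0.22 rawz 104.1 all 35.12
clock 42.55 tcp [ 0.4738 -0.2447  0.2403] ang 88.05 gap 0.0556 F [-0.2 -0.9 -0.1] j [-0.63  0.23 -0.04  1.3  -0.   -0.59]
546 cover ang 97.67449924806918 0.21444872101861945
```

View pics/t16.png

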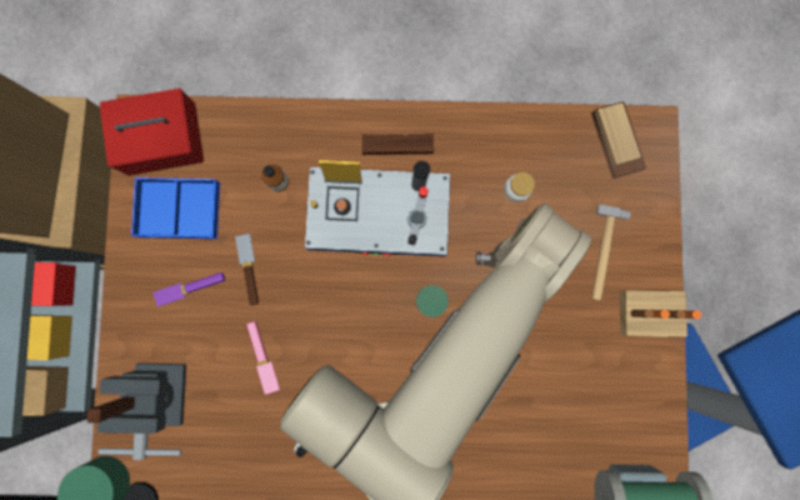

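View pics/s16.png

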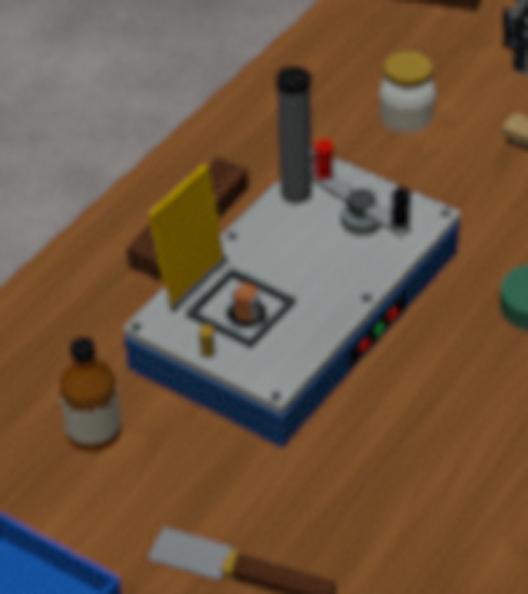

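```bash
python3 -c "
from workcell import env
print(env.hand_in(), env.get_state()['clock'])"
```

```text
the job is handed in; nothing more can be done
the job is handed in; nothing more can be done
```

I opened the yellow cover with the scraper blade and laid the scraper flat near where it had been. Then I turned the crank about 500° clockwise in four grips (red, black, red, black). The job was handed in at about 42.6 s on the robot's clock, with the gripper clear of everything.

What the last checks showed:
- **Cover:** it stands at about 97–98°, slightly past upright.
- **Scraper:** it lies flat on the bench in the last pictures.
- **Cutter against post:** the cutter top is level with the post top to within about 0.5 mm. The side camera put the cutter 0.0–0.1 mm low, and the top camera 0.2–0.5 mm low. That disagreement is close to the measurement noise, so I did not adjust further.
- **Other things on the bench:** comparing the first and last pictures by eye, nothing else appears to have moved.
- **Forces:** every wrist force I read was under about 15 N. I only read it at the end of moves, so I did not see the peaks in between.

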